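# Scoop valve bodies into a sample jar and stopper it

### The arm

A 7-joint arm with a two-finger parallel gripper is mounted at the origin on the work surface. World frame = base frame: x ahead of the robot, y to its left, z up, the work surface at z = 0. Lengths are in mm, angles in rad, forces in N, time in s.
With the tool pointing down it reaches from about 400 to 875 mm from the base axis. Payload 4.4 kg.
Tool frame: the origin (TCP) lies at the very end of the fingers, on their centre line; the grasp point (between the pads) lies 19 mm behind it; z points along the fingers, y is the line along which they close (so a half turn about z gives the same grasp; the last joint's range is limited). The gripper opens to 85 mm and grips with 20 to 120 N. Pads are 22 mm wide; open, the fingers measure 114 mm over their backs; the gripper's body (76 mm by 85 mm) begins 54 mm behind the grasp point. The pads swing forward as they close: fully open they stand 13 mm farther back than shut.
Start: joints at [-0.066, 0.628, 0.038, 1.517, -0.027, 0.996, -0.02], TCP at [650.014, 0.027, 231.313] pointing down, gripper open.
Joint ranges: [-3.06, 3.06], [-0.37, 2.12], [-1.25, 1.32], [0.18, 2.47], [-1.1, 4.24], [0.23, 1.98], [-2.94, 2.94]. Speed limits (rad/s): [2.57, 2.57, 3.14, 3.14, 3.14, 3.14, 3.14].

### API

Orientations are given as [roll, pitch, yaw] about the fixed x, y, z axes, in that order (R = Rz(yaw) Ry(pitch) Rx(roll)).
In Python, from cell import status, get_image, ctrl, models gives the robot as it stands.
- The arm moves only by the shell command python3 -m handwheel 'ROWS' [OPENING]. ROWS is JSON, a list of rows, each an object with "delta_pos": the shift along the world's x, y, z in cm, a list of three; "yaw": the turn about the world's z in rad. A call has 1 to 10 rows; each row shifts and turns the commanded pose from where the row before left it; what a row does not reach is not made up. A row lasts 1/12 s, in which the tool goes at most 41.7 mm and 7.16 degrees, less where a joint would pass 70% of its speed; a pose out of reach is approached as far as the arm can. A call is refused whole if a number of a shift passes 4.17 or a number of a turn 0.125, either way. A call with a gripper value outside its range is refused whole. OPENING is the opening, from -1 (shut) to 1 (fully open), set as the call begins (- or left out, the last holds). The fingers move at their own pace and stop on an object; the grip force is fixed at half the most. Time passes only in rows, so rows that do not move let the fingers close. It gives the time, the measured TCP pose, the force, the opening and the grip force at its end, in the units of the state.
- status.read_state(): the state, without advancing time (a new reading comes with each control period).
- get_image(name): name is "scene" or "side" or "wrist"; returns a dict with "color" (400x640x3 uint8, red, green, blue), "z_map" (400x640 float32, mm along the optical axis (not along the pixel's ray), 0 where there is no reading), "fx", "fy", "cx", "cy" (pixels), "position" and "rotation" of the camera in the world; the wrist camera has in their place "hand_eye" (4x4, takes a point from camera to tool coordinates, whose origin is the TCP and whose axes are the flange's). Camera axes: x right, y up, looking along -z (the intrinsics and any distortion apply to the point x, -y, -z); pixel columns grow to the right and rows downward; lengths in mm; the calibration is good to about 2 mm. The wrist camera is an equidistant fisheye: a pixel r from the principal point sees the ray r / f radians off the axis. A picture is of the moment at which its call begins: read the wrist's pose just before it.
- ctrl.finish_job(): hands the job in; it is judged then, once.
Trained networks look in a picture, given as the dict that the camera call returned (one of the last four; its "shot" number tells which), for a name from the list of things; names that differ only in an ending like _2 or _b are one class to them, and where a whole thing is asked for, a point or a joint stands for the part that bears it (a point fixed in the world has none). Each returns a list of dicts, best first, with "score" (0 to 1); they miss things now and then, are a little off and sometimes report something else, mostly with a low value. They report only what shows in the picture. A call takes as long as a camera call. They do not tell look-alikes from the thing itself.
- models.boxes_of(picture, name): "rect" ([left, top, right, bottom] in pixels, round what is visible of it).
The state is a dict: "clock": time; "qpos": joint angles; "qd": joint speeds; "tau": joint torques, N m; "eef_pos": TCP position; "tool_rot": TCP orientation; "force": force on the tool from outside, world axes, zero at the start; "torque": the same for the moment, N m; "width": finger opening in mm; "gripper_force": force on a finger pad.
Only numpy, scipy, OpenCV 4.12 (cv2) and the standard library are available. Lean on these libraries where they do the work, as an engineer would, in place of code of your own. Each camera call takes 0.05 s, during which the arm holds its last target. There are 200 camera calls.

### The job

Fill the sample jar: take the steel scoop by its handle, scoop valve bodies out of the blue bin and tip at least three of them into the glass jar, without touching the valve bodies with the gripper. Then stand the scoop back on its grey rest, and after that put the stopper gently into the jar's mouth, straight and fully home. No valve body may be left anywhere but in the jar or the bin, and leave the other things on the bench where they are.

Things in the scene. Friction and masses are not known exactly. Their poses are not given: they have to be found in the camera images.
- bin: Blue open picking bin fixed to the bench, inside 240 (x) x 90 (y), walls 5 thick. Origin under its centre, z up; inner floor at z = 6. Side walls 42 tall, the end wall at +x 50, the low end wall at -x 22. The valves start in its +x half (x from 15 to 120)
- scoop: Steel hand scoop, black handle. Origin under the middle of its flat pan, x to the open lip, z up. Pan 85 (x) x 80 (y), floor 2 thick; side walls 34 tall, x -42 to 25; back wall 40 tall at x -42. Handle: straight bar 18 (y) x 22, 120 long, from (x -42, z 12) leaning 30 degrees from vertical towards -x to its top end at (x -102, z 116). 140 g. Starts on the rest, lip to the rest's +x
- scoop_grip (a point): Point on the handle's centre line, 30 short of its top end: (-87, 0, 90) in the scoop's frame
- scoop_lip (a point): Middle of the pan's open front edge: (42.5, 0, 1) in the scoop's frame
- scoop_pan (a point): 15 above the middle of the pan
- rest: Grey scoop rest fixed to the bench, slab 125 (x) x 115 (y) x 8 thick, with black ribs along its two sides (at y = +-54) 6 above the slab, 103 apart inside. Origin under its centre, x the way the scoop's lip points
- jar: Wide glass sample jar with a blue rim, clamped in a grey holder fixed to the bench. Outside 100 across, inside 92 across, rim 112 above the bench, inner floor at 18. Holder 128 across, 12 tall, with two clamp blocks at y = +-62, 30 tall. Origin under its centre, z up
- jar_rim (a point): Centre of the jar's mouth, at rim height
- jar_mid (a point): On the jar's axis, 48 above the bench
- pad: White round pad, 116 across, 10 thick, fixed to the bench; the stopper starts on it. Origin under its centre
- stopper: Black rubber stopper with a red knob, 0.16 kg, standing plug down. Origin at the centre of the plug's underside, z up. Plug tapers from 68 across at z = 0 to 82 at z = 30; flange 108 across from z = 30 to 38 that rests on the jar's rim; round knob 28 across from z = 38 to 74
- stopper_seat (a point): Centre of the underside of the stopper's flange, 30 above its origin
- stopper_knob (a point): On the knob's axis, 58 above the stopper's origin: where to grip
- valve0: Moulded valve body (one of six alike): orange ball 24 across with white stubs on both sides along its x axis, 30 long overall, 15 g, rolls a little. Origin at the ball's centre
- valve1: Moulded valve body (one of six alike): orange ball 24 across with white stubs on both sides along its x axis, 30 long overall, 15 g, rolls a little. Origin at the ball's centre
- valve2: Moulded valve body (one of six alike): orange ball 24 across with white stubs on both sides along its x axis, 30 long overall, 15 g, rolls a little. Origin at the ball's centre
- valve3: Moulded valve body (one of six alike): orange ball 24 across with white stubs on both sides along its x axis, 30 long overall, 15 g, rolls a little. Origin at the ball's centre
- valve4: Moulded valve body (one of six alike): orange ball 24 across with white stubs on both sides along its x axis, 30 long overall, 15 g, rolls a little. Origin at the ball's centre
- valve5: Moulded valve body (one of six alike): orange ball 24 across with white stubs on both sides along its x axis, 30 long overall, 15 g, rolls a little. Origin at the ball's centre
- screwdriver: Screwdriver, yellow handle, 170 long, lying on the bench; bystander
- wash_bottle: White wash bottle with a blue cap, 52 across, 100 tall, origin under its centre; bystander
- beaker: Clear plastic beaker, 60 across, 70 tall, origin under its centre; bystander
- gauge_block: Aluminium block 50 x 40 x 30 tall, origin under its centre; bystander
- slide_box: Green box 60 x 90 x 30 tall, origin under its centre; bystander
Not all that is in view belongs to the job. What is shaped like the valve3 but turquoise or yellow is not meant.

How it is judged:
By the outcome, as a careful person would: the job done as asked, in the order asked, and still so for the second after the job is handed in, with the robot touching nothing.
It also fails if it takes over 72 s, if anything falls off the work surface, if the arm or the gripper's body presses on something with over 40 N, if the wrist force passes 120 N, or if a joint passes its speed limit or range.

## Working session

There is one attempt and no reset: what is moved stays moved. The work goes in short steps, Python scripts to look and compute and a shell command to move; the robot and the scene stay as the last step left them, time stands still between calls to the robot, and variables do not carry over. Pictures are saved under pics/ and viewed, at most 12 in all, crops included, and the job is handed in when it is done.

```bash
ls; mkdir -p pics
cat > h.py <<'E'
import numpy as np,cv2,json
from cell import status,get_image,ctrl,models
def save(p,n,crop=None,s=1):
    im=p["color"][...,::-1]
    if crop: l,t,r,b=crop; im=im[t:b,l:r]
    cv2.imwrite("pics/"+n,cv2.resize(im,None,fx=s,fy=s))
def cloud(p):
    """world xyz per pixel (scene/side cameras); NaN where no depth"""
    v,u=np.mgrid[0:400,0:640]; z=p["z_map"].astype(float); z[z==0]=np.nan
    c=np.stack([(u-p["cx"])/p["fx"]*z,-(v-p["cy"])/p["fy"]*z,-z],-1)
    return c@np.array(p["rotation"]).reshape(3,3).T+np.array(p["position"])
E
python3 - <<'E'
from h import *
print(status.read_state())
for n in("scene","side"):
    p=get_image(n); save(p,n+"1.png"); np.savez("pics/"+n+"1.npz",c=cloud(p),im=p["color"])
    print(n,{k:v for k,v in p.items() if k not in("color","z_map")})
    for o in "bin scoop rest jar pad stopper valve0 screwdriver wash_bottle beaker gauge_block slide_box".split():
        print(o,[(np.round(d["rect"]).astype(int).tolist(),round(d["score"],2)) for d in models.boxes_of(p,o)[:8]])
E
```

```text
pics
{'clock': 0.0, 'qpos': array([-0.06580837,  0.62938738,  0.03845671,  1.51840726, -0.02701602,
        0.99627087, -0.01998837]), 'qd': array([-2.27501480e-04, -8.18873926e-04,  1.08177209e-03, -1.27530878e-04,
       -6.49883211e-04, -7.08473003e-04,  2.66099580e-05]), 'tau': array([-1.11932164e-03, -5.63405585e+01,  1.22606792e+00, -1.93450052e+01,
        1.09587883e-02,  1.05136272e-02, -8.84369996e-06]), 'eef_pos': array([6.49358082e+02, 2.92622227e-02, 2.30350064e+02]), 'tool_rot': array([-3.13963839e+00,  2.38955038e-05,  1.57079481e+00]), 'force': array([-0.53709605,  0.2973146 ,  0.45995018]), 'torque': array([-0.04239045, -0.04994355,  0.03160025]), 'gripper_force': 0.0, 'width': 85.51867743350476}Traceback (most recent call last):
  File "<stdin>", line 4, in <module>
  File "h.py", line 11, in cloud
    return c@np.array(p["rotation"]).reshape(3,3).T+np.array(p["position"])
             ~~~~~~~~~~~~~~~~~~~~~~~~~~~~~~~^^^^^
ValueError: cannot reshape array of size 3 into shape (3,3)
```

```bash
sed -i 's/np.array(p\["rotation"\]).reshape(3,3).T/rot(p["rotation"]).T/; 1a from scipy.spatial.transform import Rotation\ndef rot(a): return Rotation.from_euler("xyz",a).as_matrix()' h.py
python3 - <<'E'
from h import *
for n in("scene","side"):
    p=get_image(n); save(p,n+"1.png"); np.savez("pics/"+n+"1.npz",c=cloud(p),im=p["color"])
    print(n,{k:v for k,v in p.items() if k not in("color","z_map")})
    for o in "bin scoop rest jar pad stopper valve0 screwdriver wash_bottle beaker gauge_block slide_box".split():
        print(o,[(np.round(d["rect"]).astype(int).tolist(),round(d["score"],2)) for d in models.boxes_of(p,o)[:8]])
E
```

```text
scene {'fx': 460.5947582420921, 'fy': 460.5947582420921, 'cx': 323.5354079690929, 'cy': 189.90739975448028, 'position': array([1005.67468833, -564.71085048,  913.29405697]), 'rotation': array([ 0.70082393, -0.01743064,  0.65478204]), 'shot': 2}
bin [([329, 133, 416, 214], 0.85)]
scoop [([286, 134, 338, 166], 0.76)]
rest [([288, 132, 348, 174], 0.97)]
jar [([264, 222, 322, 292], 0.84), ([342, 254, 365, 288], 0.3)]
pad [([204, 211, 253, 248], 0.71)]
stopper [([202, 199, 249, 240], 0.74), ([343, 252, 369, 287], 0.38)]
valve0 [([394, 151, 404, 158], 0.59), ([427, 185, 432, 190], 0.58), ([370, 156, 378, 168], 0.48), ([385, 141, 391, 151], 0.46), ([390, 154, 396, 167], 0.4)]
screwdriver [([255, 165, 285, 188], 0.59), ([204, 200, 248, 240], 0.51), ([388, 152, 396, 168], 0.39)]
wash_bottle [([339, 252, 368, 291], 0.82)]
beaker [([384, 202, 408, 234], 0.82)]
gauge_block []
slide_box [([154, 251, 205, 297], 0.6), ([384, 203, 408, 236], 0.29)]
side {'fx': 377.9076775128639, 'fy': 377.9076775128639, 'cx': 318.9164989063336, 'cy': 197.392075513599, 'position': array([930.09249453, 629.98787244, 7
[... 364 characters left out ...]
151, 288, 206], 0.92)]
pad [([299, 166, 336, 184], 0.58)]
stopper [([302, 143, 341, 172], 0.97)]
valve0 [([370, 335, 382, 348], 0.64), ([323, 189, 374, 207], 0.64), ([343, 293, 349, 303], 0.57), ([243, 153, 292, 204], 0.54), ([360, 287, 370, 298], 0.52), ([329, 276, 337, 290], 0.5), ([350, 276, 366, 289], 0.44), ([354, 223, 415, 260], 0.39)]
screwdriver [([301, 144, 337, 175], 0.48), ([323, 190, 375, 207], 0.47)]
wash_bottle [([219, 187, 238, 226], 0.76), ([244, 232, 270, 271], 0.65), ([332, 272, 336, 288], 0.53)]
beaker [([245, 233, 273, 272], 0.82)]
gauge_block [([407, 278, 434, 308], 0.88), ([349, 274, 364, 289], 0.29), ([361, 177, 404, 251], 0.18)]
slide_box [([242, 150, 291, 206], 0.2)]
```

View pics/scene1.png

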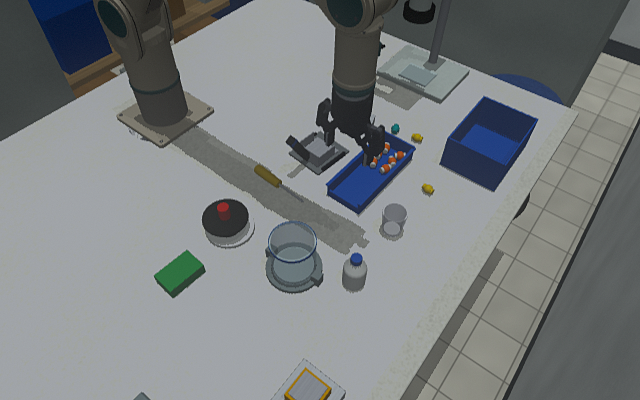

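View pics/side1.png

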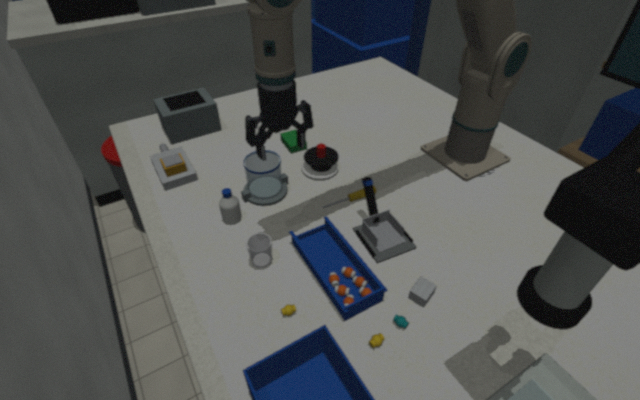

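Run:
```python
from h import *
def seg(n,box,f):
    d=np.load(f"pics/{n}1.npz"); l,t,r,b=box
    c=d["c"][t:b,l:r].reshape(-1,3); h=cv2.cvtColor(d["im"],cv2.COLOR_RGB2HSV)[t:b,l:r].reshape(-1,3)
    m=f(h[:,0].astype(int),h[:,1].astype(int),h[:,2].astype(int),c[:,2])&np.isfinite(c[:,2]); return c[m]
blue=lambda h,s,v,z:(h>100)&(h<130)&(s>120)&(z>-5)&(z<70)
def rect(c,nm):
    r=cv2.minAreaRect(c[:,:2].astype(np.float32)); print(nm,len(c),np.round(r[0],1),np.round(r[1],1),round(r[2],1),'z',np.round(np.percentile(c[:,2],[2,50,98]),1)); print(cv2.boxPoints(r).round().tolist())
B={}
for n,bb,rb,jb,sb in(("scene",(322,127,422,220),(282,128,352,180),(258,216,328,298),(198,195,256,250)),("side",(284,212,392,322),(348,172,418,266),(236,146,292,210),(296,138,342,186))):
    rect(seg(n,bb,blue),n+" bin")
    rect(seg(n,bb,lambda h,s,v,z:blue(h,s,v,z)&(z>25)),n+" bin top")
    for lo,hi in((3,12),):rect(seg(n,rb,lambda h,s,v,z:(s<70)&(z>4)&(z<12)),n+" rest slab")
    k=seg(n,rb,lambda h,s,v,z:(v<70)&(z>30)); print("handle",len(k),np.round(k.mean(0),1), 'top',np.round(k[k[:,2]>np.percentile(k[:,2],90)].mean(0),1))
    A=np.c_[np.ones(len(k)),k[:,2]]; print("line xy at z=98:",np.round(np.array([1,98])@np.linalg.lstsq(A,k[:,:2],rcond=None)[0],1),"slope",np.linalg.lstsq(A,k[:,:2],rcond=None)[0][1].round(2))
    j=seg(n,jb,lambda h,s,v,z:(z>98)&(z<120)); print("jar");rect(j,"jar")
    q=seg(n,sb,lambda h,s,v,z:((h<8)|(h>172))&(s>130)&(z>45)); print("knob",len(q),q.mean(0).round(1),np.percentile(q[:,2],98)); t=q[q[:,2]>76]; 
    if len(t): print("knobtop",t.mean(0).round(1))
    rect(seg(n,sb,lambda h,s,v,z:(v<90)&(s<120)&(z>35)&(z<60)),"flange")
    o=seg(n,bb,lambda h,s,v,z:(h<18)&(s>120)); print("valves",len(o),o.min(0).round(),o.max(0).round(),o.mean(0).round())
```

```text
scene bin 2352 [617.5 174.1] [259.3 108.5] 88.7 z [ 1.5  7.3 46.4]
[[560.0, 46.0], [669.0, 43.0], [675.0, 303.0], [566.0, 305.0]]
scene bin top 674 [617.5 174.1] [259.3 108.5] 88.7 z [25.8 41.5 48.6]
[[560.0, 46.0], [669.0, 43.0], [675.0, 303.0], [566.0, 305.0]]
scene rest slab 763 [454.7 139.4] [168.3 189.5] 21.3 z [ 4.3  8.1 11.7]
[[342.0, 197.0], [411.0, 21.0], [567.0, 82.0], [499.0, 258.0]]
handle 521 [534.9  43.6 167. ] top [651.6 -14.6 318.3]
line xy at z=98: [489.7  75. ] slope [ 0.65 -0.45]
jar
jar 566 [ 636.2 -168.6] [100.2 101.2] 38.3 z [ 98.8 109.6 113.7]
[[566.0, -160.0], [628.0, -239.0], [707.0, -177.0], [644.0, -98.0]]
knob 92 [ 440.6 -183.1   83. ] 86.04682823794204
knobtop [ 440.6 -183.1   83. ]
flange 1199 [ 440.2 -183.1] [105.3 105.1] 69.6 z [42.3 47.4 53.8]
[[373.0, -214.0], [471.0, -251.0], [508.0, -152.0], [409.0, -115.0]]
valves 168 [596. 196.   5.] [654. 278.  33.] [632. 238.  25.]
side bin 3656 [619.1 175.4] [254.6 108.6] 88.9 z [ 4.6 14.1 49.7]
[[562.0, 49.0], [671.0, 47.0], [676.0, 302.0], [567.0, 304.0]]
side bin top 1350 [619.1 175.4] [254.6 108.6] 88.9 z [25.7 42.8 51.1]
[[562.0, 49.0], [671.0, 47.0], [676.0, 302.0], [567.0, 304.0]]
side rest slab 1184 [408.3  81.4] [342.  185.1] 49.1 z [ 4.5  9.4 11.8]
[[226.0, 13.0], [366.0, -108.0], [590.0, 150.0], [450.0, 271.0]]
handle 606 [462.6 107.4  64.5] top [451.   59.4 121.1]
line xy at z=98: [452.3  73.9] slope [-0.31 -1.  ]
jar
jar 357 [ 638.7 -165.5] [102.   98.5] 66.9 z [ 98.4 108.5 114.2]
[[573.0, -193.0], [664.0, -232.0], [704.0, -138.0], [613.0, -99.0]]
knob 121 [ 443.1 -175.5   69.3] 86.75224269493458
knobtop [ 444.1 -176.    83.2]
flange 487 [ 442.6 -177.8] [103.8 103. ] 51.2 z [43.1 48.5 51.2]
[[370.0, -186.0], [450.0, -251.0], [515.0, -170.0], [435.0, -105.0]]
valves 307 [575. 201.   6.] [655. 282.  34.] [622. 243.  27.]
```

Run:
```python
from h import *
P=[];C=[]
for n in("scene","side"):
    d=np.load(f"pics/{n}1.npz"); c=d["c"].reshape(-1,3); h=cv2.cvtColor(d["im"],cv2.COLOR_RGB2HSV).reshape(-1,3).astype(int)
    m=np.isfinite(c[:,2])&(c[:,0]>380)&(c[:,0]<552)&(c[:,1]>20)&(c[:,1]<200)&(c[:,2]<150)
    c,h=c[m],h[m]
    def rect(c,nm):
        r=cv2.minAreaRect(c[:,:2].astype(np.float32)); print(n,nm,len(c),np.round(r[0],1),np.round(r[1],1),round(r[2],1),cv2.boxPoints(r).round().tolist())
    rect(c[(c[:,2]>6.5)&(c[:,2]<20)],"rest all"); 
    r=c[(c[:,2]>6.5)&(c[:,2]<20)&(h[:,2]<70)]; rect(r,"ribs")
    k=c[(c[:,2]>55)&(h[:,2]<90)]; rect(k,"handle"); 
    for z in(60,75,90,105,120): s=k[abs(k[:,2]-z)<7]; print(z,len(s),np.median(s[:,:2],0).round(1))
    w=c[(c[:,2]>20)&(c[:,2]<60)&(h[:,2]>=70)]; rect(w,"pan walls")
    grid=np.full((180,180),-1); 
    im=np.zeros((360,360,3),np.uint8)
    for p,q in zip(c,h):
        col=tuple(int(x) for x in cv2.applyColorMap(np.uint8([[min(255,max(0,p[2]*2))]]),cv2.COLORMAP_JET)[0,0])
        cv2.circle(im,(int((p[1]-20)*2),int((p[0]-380)*2)),2,col,-1)
    C.append(im)
cv2.imwrite("pics/top.png",np.hstack(C))
p=np.load("pics/side1.npz")["im"][170:270,340:430,::-1]; q=np.load("pics/scene1.npz")["im"][120:185,275:360,::-1]
cv2.imwrite("pics/rest.png",np.hstack([cv2.resize(p,(400,444)),cv2.resize(q,(400,306)) if 0 else cv2.copyMakeBorder(cv2.resize(q,(400,306)),0,138,0,0,0)]))
```

```text
scene rest all 671 [456.6 147.8] [111.6 115.3] 84.2 [[394.0, 98.0], [508.0, 87.0], [520.0, 198.0], [405.0, 209.0]]
scene ribs 170 [459.6 146.2] [105. 114.] 88.4 [[401.0, 95.0], [515.0, 92.0], [518.0, 197.0], [404.0, 200.0]]
scene handle 185 [449.7  70.5] [61.  19.1] 82.1 [[436.0, 42.0], [455.0, 39.0], [463.0, 99.0], [444.0, 102.0]]
60 20 [456.4  85.8]
75 25 [454.9  74.4]
90 29 [455.5  68.4]
105 32 [454.1  58.1]
120 57 [448.9  49.9]
scene pan walls 188 [451.7 138.9] [76.2 83.6] 86.2 [[407.0, 104.0], [491.0, 98.0], [496.0, 174.0], [412.0, 180.0]]
side rest all 1127 [456.8 148.3] [111.8 118.5] 86.0 [[394.0, 97.0], [512.0, 88.0], [520.0, 200.0], [402.0, 208.0]]
side ribs 349 [458.4 151.1] [105.9 115.8] 86.0 [[397.0, 102.0], [512.0, 94.0], [520.0, 200.0], [404.0, 208.0]]
side handle 316 [448.7  74.4] [60.5 20.5] 83.9 [[435.0, 45.0], [456.0, 43.0], [462.0, 103.0], [442.0, 106.0]]
60 46 [455.8  98. ]
75 53 [455.8  90.4]
90 61 [454.4  80.5]
105 58 [454.4  71.6]
120 66 [451.3  63.1]
side pan walls 100 [453.1 129.6] [96.2 82.9] 84.7 [[407.0, 86.0], [490.0, 78.0], [499.0, 174.0], [416.0, 181.0]]
```

View pics/top.png

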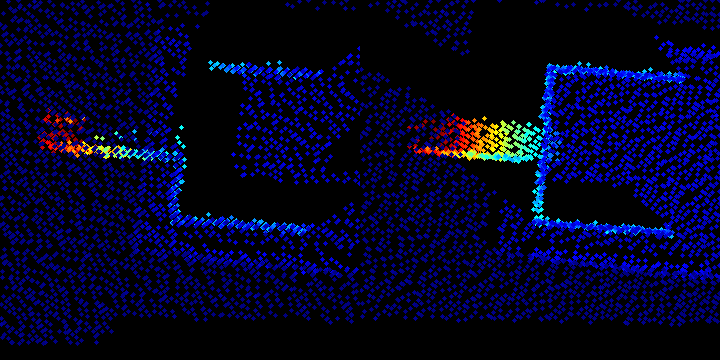

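View pics/rest.png

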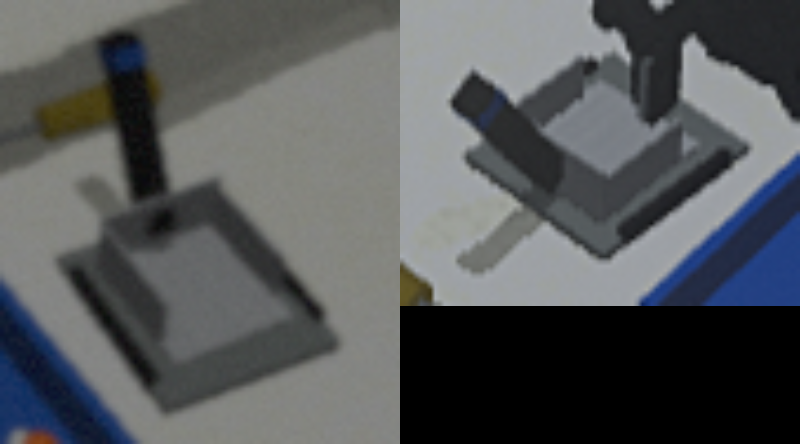

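```bash
python3 -m handwheel '[{"delta_pos":[-2.5,0.8,-0.7],"yaw":-0.01},{"delta_pos":[-2.5,0.9,-0.7],"yaw":-0.01},{"delta_pos":[-2.5,0.9,-0.7],"yaw":-0.01},{"delta_pos":[-2.5,0.9,-0.7],"yaw":-0.01},{"delta_pos":[-2.5,0.8,-0.7],"yaw":-0.01},{"delta_pos":[-2.5,0.8,-0.7],"yaw":-0.01},{"delta_pos":[-2.5,0.9,-0.7],"yaw":-0.01},{"delta_pos":[-2.6,0.8,-0.7],"yaw":-0.017},{"delta_pos":[0,0,0],"yaw":0},{"delta_pos":[0,0,0],"yaw":0}]' 1
python3 - <<'E'
from h import *
s=status.read_state(); p=get_image("wrist"); save(p,"w1.png"); print(s["eef_pos"],s["tool_rot"],s["clock"],p["fx"],p["cx"],p["cy"],p["hand_eye"])
E
```

```text
clock: 2.18
eef_pos: [447.9, 68.5, 175.4]
tool_rot: [-3.141, 0.0, 1.486]
force: [0.7, -0.3, 0.1]
width: 85.1
gripper_force: 0.0
[447.88626836  68.49586924 175.35820157] [-3.14072275e+00  3.49289100e-05  1.48550228e+00] 2.1833 309.70691628693146 321.62063301521846 202.69604608848726 [[ 7.22050724e-04  9.65194154e-01  2.61533409e-01  6.62224997e+01]
 [ 9.99999738e-01 -7.09476076e-04 -1.42499479e-04  1.87198426e-01]
 [ 4.80120324e-05  2.61533443e-01 -9.65194414e-01 -1.42280164e+02]
 [ 0.00000000e+00  0.00000000e+00  0.00000000e+00  1.00000000e+00]]
```

View pics/w1.png

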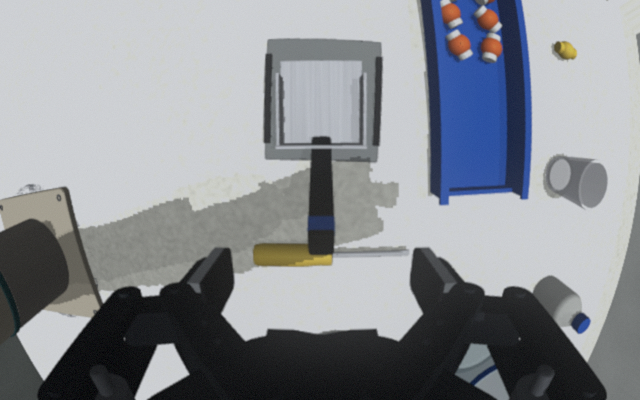

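```bash
python3 -m handwheel '[{"delta_pos":[0.05,0,-2],"yaw":0},{"delta_pos":[0,0,-2],"yaw":0},{"delta_pos":[0,0,-2],"yaw":0},{"delta_pos":[0,0,-2],"yaw":0},{"delta_pos":[0,0,-1.6],"yaw":0},{"delta_pos":[0,0,0],"yaw":0}]'
python3 -m handwheel '[{"delta_pos":[0,0,0],"yaw":0},{"delta_pos":[0,0,0],"yaw":0},{"delta_pos":[0,0,0],"yaw":0},{"delta_pos":[0,0,0],"yaw":0},{"delta_pos":[0,0,0],"yaw":0},{"delta_pos":[0,0,0],"yaw":0},{"delta_pos":[0,0,0],"yaw":0},{"delta_pos":[0,0,0],"yaw":0}]' -1
python3 -m handwheel '[{"delta_pos":[0,0,1],"yaw":0},{"delta_pos":[0,0,1],"yaw":0},{"delta_pos":[0,0,1],"yaw":0},{"delta_pos":[0,0,2],"yaw":0},{"delta_pos":[0,0,2],"yaw":0},{"delta_pos":[0,0,2],"yaw":0},{"delta_pos":[0,0,0],"yaw":0},{"delta_pos":[0,0,0],"yaw":0}]'
cat >> h.py <<'E'
def tilt():
    """scoop pitch from side-camera cloud around the gripper: print wall/pan points in tool-heading frame"""
    s=status.read_state(); p=get_image("side"); c=cloud(p); yaw=s["tool_rot"][2]
    d=np.array([np.cos(yaw),np.sin(yaw)]); e=np.array([-d[1],d[0]])
    r=c[...,:2]-s["eef_pos"][:2]; a=r@d; b=r@e; z=c[...,2]-s["eef_pos"][2]-19
    m=np.isfinite(z)&(a>25)&(a<170)&(abs(b)<27)&(z>-190)&(z<0)
    # pan floor: robust line z=a*k+c among central points excluding the back wall
    return a[m],z[m],p
E
python3 - <<'E'
from h import *
a,z,p=tilt(); 
for lo in range(30,160,10):
    q=z[(a>=lo)&(a<lo+10)]; print(lo+5,len(q),np.percentile(q,[10,50,90]).round(1) if len(q) else '')
save(p,"s2.png",(300,120,460,270),4)
E
```

```text
clock: 2.73
eef_pos: [449.8, 67.4, 77.1]
tool_rot: [-3.139, 0.001, 1.483]
force: [0.0, 0.3, 0.6]
width: 85.6
gripper_force: 0.0
clock: 3.4
eef_pos: [449.6, 68.1, 80.0]
tool_rot: [3.141, -0.0, 1.484]
force: [-0.4, -0.1, 7.5]
width: 17.3
gripper_force: 58.0
clock: 4.07
eef_pos: [450.1, 68.2, 170.1]
tool_rot: [3.139, -0.001, 1.484]
force: [0.2, -0.1, -1.0]
width: 17.2
gripper_force: 58.6
35 96 [-181.6  -51.2  -39.7]
45 287 [-179.8  -71.7  -52.4]
55 105 [-181.6 -177.5  -87.3]
65 107 [-181.5 -178.9  -88.4]
75 108 [-181.7 -179.1  -88. ]
85 115 [-181.7 -178.9  -88. ]
95 125 [-181.3  -90.5  -87.8]
105 136 [-181.4 -134.5  -87.6]
115 131 [-181.6  -90.5  -87.7]
125 121 [-181.9 -178.2  -87.7]
135 71 [-181.7 -180.5 -178.4]
145 91 [-187.2 -180.9 -179.3]
155 76 [-189.2 -187.9 -181.5]
```

View pics/s2.png

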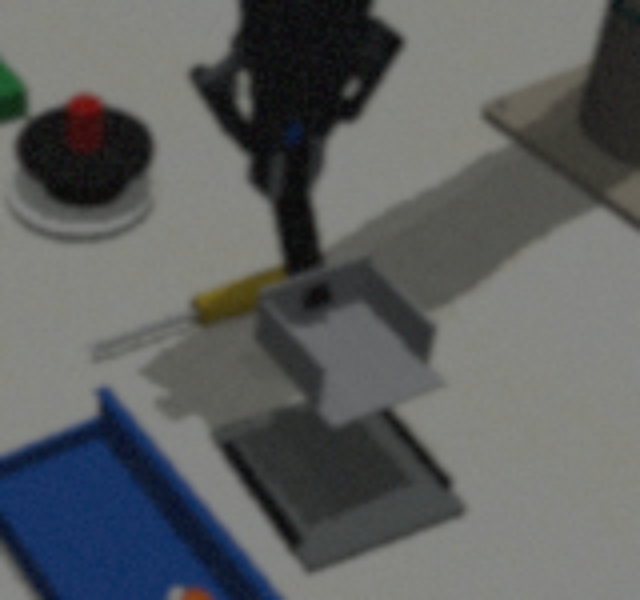

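```bash
python3 -m handwheel '[{"delta_pos":[1.5,-0.2,-0.3],"yaw":0.01},{"delta_pos":[2.2,-0.3,-0.4],"yaw":0.01},{"delta_pos":[2.2,-0.3,-0.4],"yaw":0.01},{"delta_pos":[2.2,-0.3,-0.4],"yaw":0.01},{"delta_pos":[2.2,-0.3,-0.4],"yaw":0.01},{"delta_pos":[2.2,-0.3,-0.4],"yaw":0.01},{"delta_pos":[2.2,-0.3,-0.4],"yaw":0.005},{"delta_pos":[1.8,-0.2,-0.3],"yaw":0},{"delta_pos":[0,0,0],"yaw":0},{"delta_pos":[0,0,0],"yaw":0}]'
cat > lat.py <<'E'
from h import *
s=status.read_state(); print(s["eef_pos"].round(1),s["tool_rot"].round(4),round(s["clock"],2)); T=s["eef_pos"]; yaw=s["tool_rot"][2]
d=np.array([np.cos(yaw),np.sin(yaw)]); e=np.array([-d[1],d[0]])
for n in("scene","side"):
    p=get_image(n); c=cloud(p).reshape(-1,3); h=cv2.cvtColor(p["color"],cv2.COLOR_RGB2HSV).reshape(-1,3).astype(int)
    r=c[:,:2]-T[:2]; a=r@d; b=r@e; bl=(h[:,0]>100)&(h[:,0]<130)&(h[:,1]>120)
    m=np.isfinite(c[:,2])&bl&(c[:,2]>38)&(c[:,2]<58)&(abs(a)<300)&(abs(b)<90)
    R=cv2.minAreaRect(np.c_[a,b][m].astype(np.float32)); print(n,"bin in tool frame",np.round(R[0],1),np.round(R[1],1),round(R[2],2))
    zb=T[2]-71; w=np.isfinite(c[:,2])&~bl&(c[:,2]>zb+12)&(c[:,2]<zb+32)&(a>48)&(a<105)&(abs(b)<55)
    for sg in(-1,1):
        q=np.c_[a,b][w&(b*sg>25)]; 
        if len(q)>10: f=np.polyfit(q[:,0],q[:,1],1); print("wall",sg,len(q),np.median(q[:,1]).round(1),"slope",f[0].round(3))
    if n=="side": save(p,"lat.png",(230,150,430,330),4)
E
python3 lat.py
```

```text
clock: 4.95
eef_pos: [613.6, 45.6, 137.0]
tool_rot: [-3.138, 0.001, 1.548]
force: [-0.1, 0.6, -1.7]
width: 17.4
gripper_force: 59.1
[613.6  45.6 137. ] [-3.1380e+00  5.0000e-04  1.5482e+00] 4.95
scene bin in tool frame [127.   -1.8] [256.3 108.7] 0.11
wall -1 73 -37.4 slope 0.02
side bin in tool frame [130.6  -2.7] [251.1 108.3] 0.35
wall -1 73 -37.9 slope 0.025
wall 1 84 39.5 slope 0.013
```

```bash
python3 -m handwheel '[{"delta_pos":[0.2,-0.5,0],"yaw":-0.014},{"delta_pos":[0,0,-1],"yaw":0},{"delta_pos":[0,0,-1.5],"yaw":0},{"delta_pos":[0,0,-1.2],"yaw":0},{"delta_pos":[0,0,-0.8],"yaw":0},{"delta_pos":[0,0,-0.6],"yaw":0},{"delta_pos":[0,0,0],"yaw":0},{"delta_pos":[0,0,0],"yaw":0}]'
python3 -m handwheel '[{"delta_pos":[0,0,-0.2],"yaw":0},{"delta_pos":[0,0,-0.2],"yaw":0},{"delta_pos":[0,0,-0.1],"yaw":0},{"delta_pos":[0,0,0],"yaw":0}]'
python3 lat.py
```

```text
clock: 5.72
eef_pos: [616.4, 41.1, 88.0]
tool_rot: [-3.141, 0.0, 1.535]
force: [-0.9, -1.0, -0.8]
width: 17.2
gripper_force: 59.1
clock: 6.05
eef_pos: [616.5, 41.0, 83.4]
tool_rot: [3.142, -0.0, 1.535]
force: [0.7, -0.0, -1.6]
width: 17.2
gripper_force: 59.1
[616.5  41.   83.4] [ 3.1415 -0.      1.5348] 6.05
scene bin in tool frame [131.9   3.3] [255.6 108.5] 1.06
wall -1 44 -37.9 slope 0.047
side bin in tool frame [136.2   2.5] [251.6 108.4] 0.67
wall -1 24 -38.9 slope 0.022
wall 1 100 38.9 slope 0.029
```

View pics/lat.png

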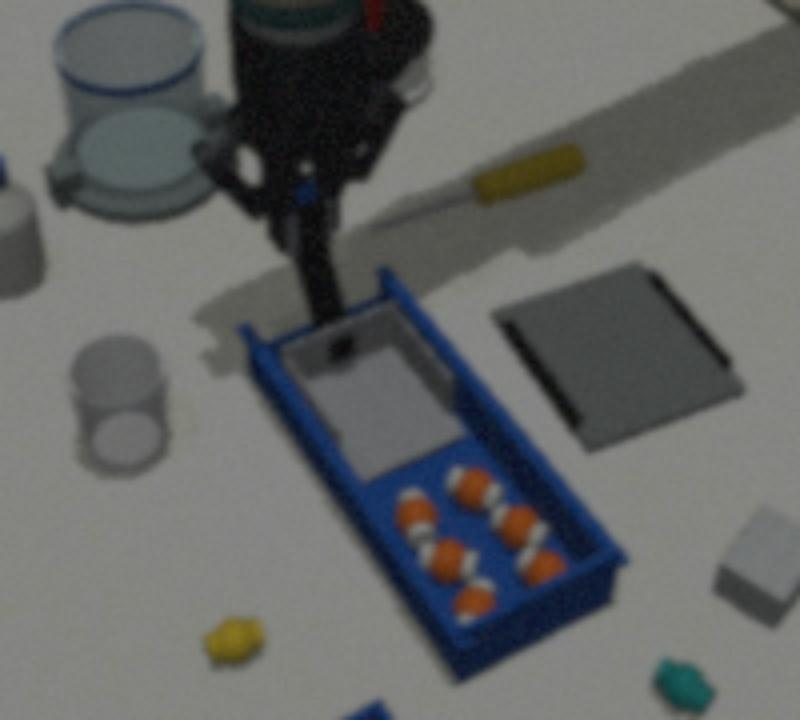

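```bash
python3 -m handwheel '[{"delta_pos":[-0.1,0,-0.2],"yaw":-0.004},{"delta_pos":[0,0,-0.2],"yaw":0},{"delta_pos":[0,0,-0.1],"yaw":0},{"delta_pos":[0,0,-0.1],"yaw":0},{"delta_pos":[0,0,0],"yaw":0}]'
python3 -m handwheel '[{"delta_pos":[0,0,-0.1],"yaw":0},{"delta_pos":[0,0,0],"yaw":0}]'
```

```text
clock: 6.57
eef_pos: [615.4, 40.9, 78.1]
tool_rot: [-3.141, -0.0, 1.53]
force: [-1.3, -0.6, 6.7]
width: 17.2
gripper_force: 60.4
clock: 6.73
eef_pos: [615.4, 40.6, 78.0]
tool_rot: [-3.142, 0.0, 1.53]
force: [-4.6, -1.6, 11.7]
width: 17.2
gripper_force: 61.3
```

```bash
python3 -m handwheel '[{"delta_pos":[0,0.3,0.05],"yaw":0},{"delta_pos":[0.02,0.6,0],"yaw":0},{"delta_pos":[0.01,0.6,0],"yaw":0},{"delta_pos":[0.02,0.6,0],"yaw":0},{"delta_pos":[0.01,0.6,0],"yaw":0},{"delta_pos":[0.02,0.6,0],"yaw":0},{"delta_pos":[0.01,0.6,0],"yaw":0},{"delta_pos":[0.02,0.6,0],"yaw":0},{"delta_pos":[0.01,0.6,0],"yaw":0},{"delta_pos":[0.02,0.6,0],"yaw":0}]'
python3 -m handwheel '[{"delta_pos":[0.01,0.6,0],"yaw":0},{"delta_pos":[0.02,0.6,0],"yaw":0},{"delta_pos":[0.01,0.6,0],"yaw":0},{"delta_pos":[0.02,0.6,0],"yaw":0},{"delta_pos":[0.01,0.6,0],"yaw":0},{"delta_pos":[0.02,0.6,0],"yaw":0},{"delta_pos":[0.01,0.4,0],"yaw":0},{"delta_pos":[0,0.3,0],"yaw":0},{"delta_pos":[0,0,0],"yaw":0}]'
python3 lat.py
```

```text
clock: 7.57
eef_pos: [618.7, 95.1, 78.4]
tool_rot: [3.138, 0.003, 1.529]
force: [1.9, -5.7, 6.7]
width: 17.4
gripper_force: 60.6
clock: 8.32
eef_pos: [619.9, 138.8, 78.4]
tool_rot: [3.138, 0.002, 1.53]
force: [1.5, -4.3, 6.9]
width: 17.0
gripper_force: 60.3
[619.9 138.8  78.4] [3.1378e+00 2.2000e-03 1.5296e+00] 8.32
scene bin in tool frame [34.   3.5] [256.4 108.6] 0.85
wall -1 56 -36.2 slope 0.141
side bin in tool frame [37.4  2.6] [252.3 108.9] 1.25
wall -1 41 -29.1 slope 0.174
wall 1 133 38.9 slope 0.02
```

View pics/lat.png

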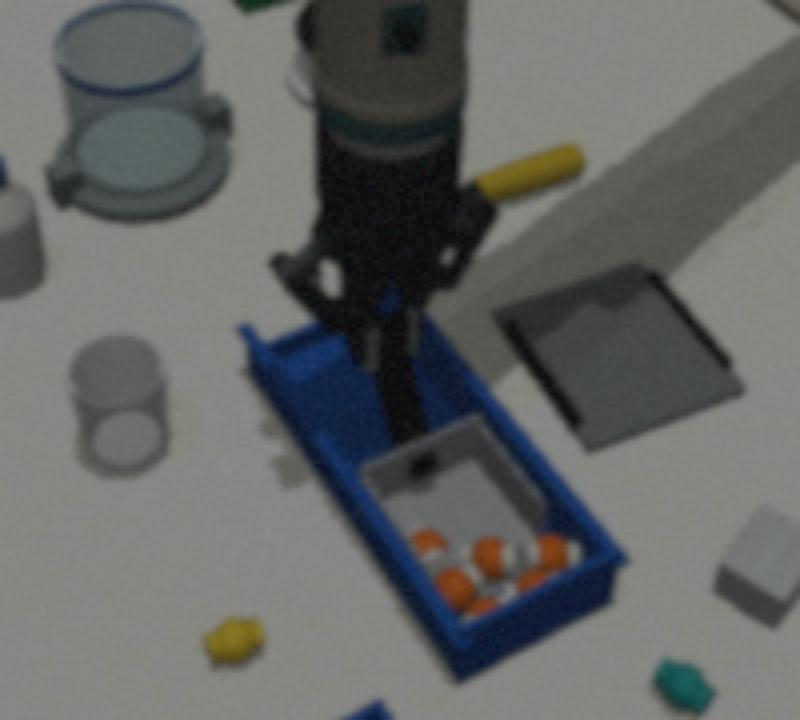

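```bash
python3 -m handwheel '[{"delta_pos":[0.01,0.4,0],"yaw":0},{"delta_pos":[0.01,0.4,0],"yaw":0},{"delta_pos":[0.01,0.4,0],"yaw":0},{"delta_pos":[0.01,0.4,0],"yaw":0},{"delta_pos":[0.01,0.3,0],"yaw":0},{"delta_pos":[0.01,0.3,0],"yaw":0},{"delta_pos":[0.01,0.2,0],"yaw":0},{"delta_pos":[0,0,0],"yaw":0},{"delta_pos":[0,0,0],"yaw":0}]'
python3 lat.py
```

```text
clock: 9.17
eef_pos: [620.8, 152.2, 79.4]
tool_rot: [3.139, 0.014, 1.525]
force: [-1.8, -20.7, 18.2]
width: 17.3
gripper_force: 64.1
[620.8 152.2  79.4] [3.1389 0.0142 1.5251] 9.17
scene bin in tool frame [20.7  3.8] [255.3 108.2] 1.38
wall -1 47 -35.4 slope 0.158
side bin in tool frame [24.2  3. ] [252.  108.3] 1.52
wall -1 51 -28.4 slope 0.044
wall 1 132 39.9 slope 0.032
```

View pics/lat.png

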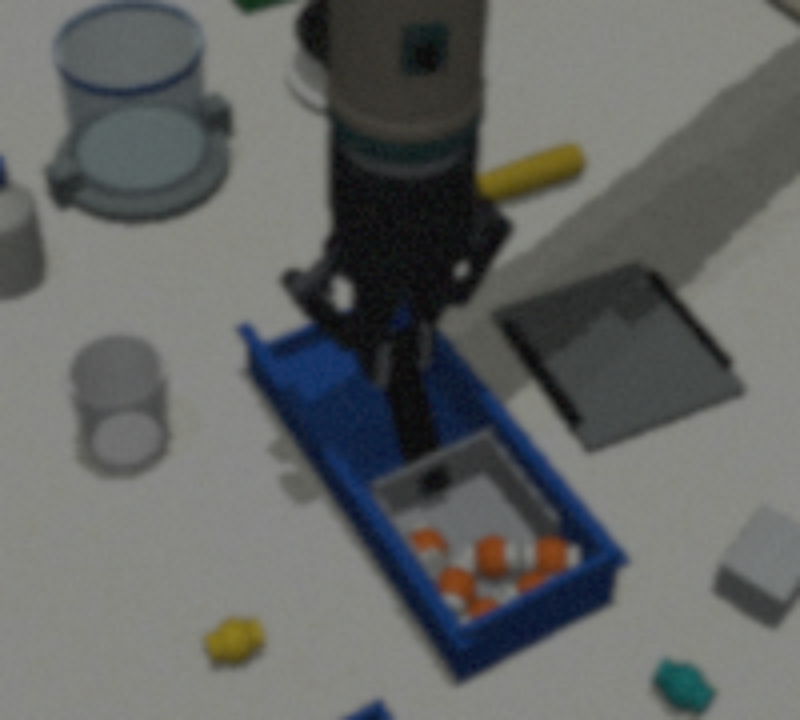

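```bash
cat > val.py <<'E'
from h import *
s=status.read_state(); T=s["eef_pos"]; yaw=s["tool_rot"][2]; print(T.round(1),s["force"].round(1),round(s["clock"],2))
d=np.array([np.cos(yaw),np.sin(yaw)]); e=np.array([-d[1],d[0]])
for n in("scene","side"):
    p=get_image(n); c=cloud(p); h=cv2.cvtColor(p["color"],cv2.COLOR_RGB2HSV).astype(int)
    m=((h[...,0]<16)&(h[...,1]>130)&(h[...,2]>80)&(c[...,0]>480)&(c[...,2]<300)).astype(np.uint8)
    N,L,S,_=cv2.connectedComponentsWithStats(m)
    for i in range(1,N):
        if S[i,4]<12: continue
        q=c[L==i]; q=q[np.isfinite(q[:,2])]; w=q.mean(0); r=w[:2]-T[:2]
        print(n,S[i,4],"px",S[i,:2],"w",w.round(),"a %.0f b %.0f z %.0f"%(r@d,r@e,w[2]-T[2]-19), "ztop %.0f"%q[:,2].max())
save(p,"val.png",(230,150,430,330),4)
E
python3 val.py
python3 -m handwheel '[{"delta_pos":[0.3,0,0],"yaw":0},{"delta_pos":[-0.3,0,0],"yaw":0},{"delta_pos":[-0.3,0,0],"yaw":0},{"delta_pos":[0.3,0,0],"yaw":0},{"delta_pos":[0,0.3,-0.1],"yaw":0.02},{"delta_pos":[0,0.2,0],"yaw":-0.04},{"delta_pos":[0,0.2,0],"yaw":0.04},{"delta_pos":[0,0,0],"yaw":-0.02},{"delta_pos":[0,0,0],"yaw":0}]'
python3 val.py
```

```text
[620.8 152.2  79.3] [ -1.3 -21.3  17. ] 9.27
scene 13 px [383 143] w [600. 258.  40.] a 105 b 25 z -58 ztop 169
scene 58 px [395 149] w [646. 267.  28.] a 116 b -20 z -71 ztop 35
scene 22 px [385 152] w [623. 247.  26.] a 95 b 2 z -73 ztop 35
scene 30 px [388 160] w [647. 225.  29.] a 74 b -23 z -70 ztop 35
side 261 px [101 136] w [ 1019. -1095.  -269.] a -1227 b -455 z -367 ztop -262
side 25 px [333 283] w [647. 231.  32.] a 80 b -23 z -66 ztop 35
side 55 px [349 284] w [622. 256.  30.] a 103 b 3 z -69 ztop 35
side 75 px [360 284] w [599. 274.  30.] a 120 b 27 z -69 ztop 35
side 68 px [340 292] w [647. 266.  30.] a 115 b -21 z -69 ztop 36
clock: 10.12
eef_pos: [620.2, 153.3, 78.7]
tool_rot: [3.141, 0.022, 1.523]
force: [-4.6, -30.1, 23.2]
width: 17.3
gripper_force: 64.5
[620.2 153.3  78.7] [ -4.6 -30.1  23.2] 10.12
scene 15 px [383 143] w [604. 251.  47.] a 97 b 20 z -50 ztop 166
scene 58 px [395 149] w [646. 267.  28.] a 115 b -20 z -70 ztop 34
scene 23 px [385 152] w [622. 247.  25.] a 94 b 2 z -72 ztop 31
scene 31 px [388 160] w [647. 224.  29.] a 72 b -23 z -69 ztop 33
side 248 px [101 136] w [ 1019. -1094.  -269.] a -1227 b -458 z -366 ztop -262
side 26 px [333 283] w [647. 231.  32.] a 79 b -23 z -66 ztop 34
side 53 px [350 284] w [621. 256.  29.] a 103 b 4 z -68 ztop 34
side 75 px [360 284] w [599. 274.  30.] a 120 b 27 z -68 ztop 34
side 65 px [340 292] w [647. 266.  30.] a 114 b -21 z -68 ztop 36
```

```bash
python3 -m handwheel '[{"delta_pos":[0,-0.3,0],"yaw":0},{"delta_pos":[0,-0.3,0],"yaw":0},{"delta_pos":[0,-0.3,0],"yaw":0},{"delta_pos":[0,-0.3,0],"yaw":0},{"delta_pos":[0,-0.2,0],"yaw":0},{"delta_pos":[0,0,0],"yaw":0}]'
python3 -m handwheel '[{"delta_pos":[0,0,-0.3],"yaw":0},{"delta_pos":[0,0,-0.3],"yaw":0},{"delta_pos":[0,0,-0.3],"yaw":0},{"delta_pos":[0,0,0],"yaw":0}]'
python3 -m handwheel '[{"delta_pos":[0,0,-0.3],"yaw":0},{"delta_pos":[0,0,-0.3],"yaw":0},{"delta_pos":[0,0,0],"yaw":0}]'
python3 val.py
```

```text
clock: 10.72
eef_pos: [619.8, 152.5, 78.0]
tool_rot: [3.14, 0.006, 1.529]
force: [-1.0, -9.3, 14.6]
width: 17.4
gripper_force: 60.9
clock: 11.05
eef_pos: [620.0, 148.2, 74.0]
tool_rot: [3.14, 0.01, 1.527]
force: [-12.0, -19.8, 48.8]
width: 17.2
gripper_force: 66.2
clock: 11.3
eef_pos: [619.7, 144.2, 67.7]
tool_rot: [3.14, 0.015, 1.525]
force: [-13.2, -24.2, 50.1]
width: 17.3
gripper_force: 65.3
[619.7 144.2  67.7] [-13.2 -24.2  50.1] 11.3
scene 23 px [390 141] w [617. 274.  44.] a 129 b 9 z -43 ztop 164
scene 71 px [394 147] w [647. 263.  36.] a 120 b -21 z -50 ztop 44
scene 30 px [388 160] w [647. 221.  31.] a 78 b -24 z -55 ztop 42
side 253 px [101 136] w [ 1020. -1094.  -269.] a -1219 b -456 z -356 ztop -260
side 23 px [333 281] w [646. 228.  35.] a 85 b -22 z -52 ztop 38
side 53 px [349 280] w [619. 249.  36.] a 105 b 5 z -51 ztop 42
side 91 px [360 282] w [603. 275.  39.] a 130 b 23 z -48 ztop 43
side 75 px [340 290] w [646. 270.  39.] a 127 b -20 z -48 ztop 44
```

```bash
python3 -m handwheel '[{"delta_pos":[0,-0.3,0.3],"yaw":0},{"delta_pos":[0,-0.3,0.4],"yaw":0},{"delta_pos":[0,-0.3,0.4],"yaw":0},{"delta_pos":[0,-0.3,0.4],"yaw":0},{"delta_pos":[0,0,0.5],"yaw":0},{"delta_pos":[0,0,0.5],"yaw":0},{"delta_pos":[0,0,0.5],"yaw":0},{"delta_pos":[0,0,0.5],"yaw":0},{"delta_pos":[0,0,0],"yaw":0},{"delta_pos":[0,0,0],"yaw":0}]'
python3 val.py
```

```text
clock: 12.23
eef_pos: [619.1, 147.7, 96.5]
tool_rot: [3.14, -0.002, 1.532]
force: [0.5, 0.1, -2.1]
width: 17.1
gripper_force: 58.8
[619.1 147.7  96.5] [ 0.5  0.1 -2.1] 12.23
scene 17 px [392 133] w [627. 252.  99.] a 105 b -4 z -17 ztop 196
scene 69 px [397 139] w [647. 267.  65.] a 121 b -23 z -51 ztop 74
scene 29 px [390 151] w [646. 225.  60.] a 78 b -24 z -55 ztop 66
side 253 px [101 136] w [ 1019. -1097.  -269.] a -1228 b -448 z -384 ztop -262
side 34 px [345 261] w [603. 216.  60.] a 67 b 18 z -55 ztop 65
side 23 px [334 274] w [646. 231.  63.] a 84 b -23 z -52 ztop 67
side 104 px [363 274] w [607. 280.  67.] a 131 b 18 z -49 ztop 72
side 100 px [341 283] w [646. 279.  67.] a 132 b -22 z -48 ztop 72
```

View pics/val.png

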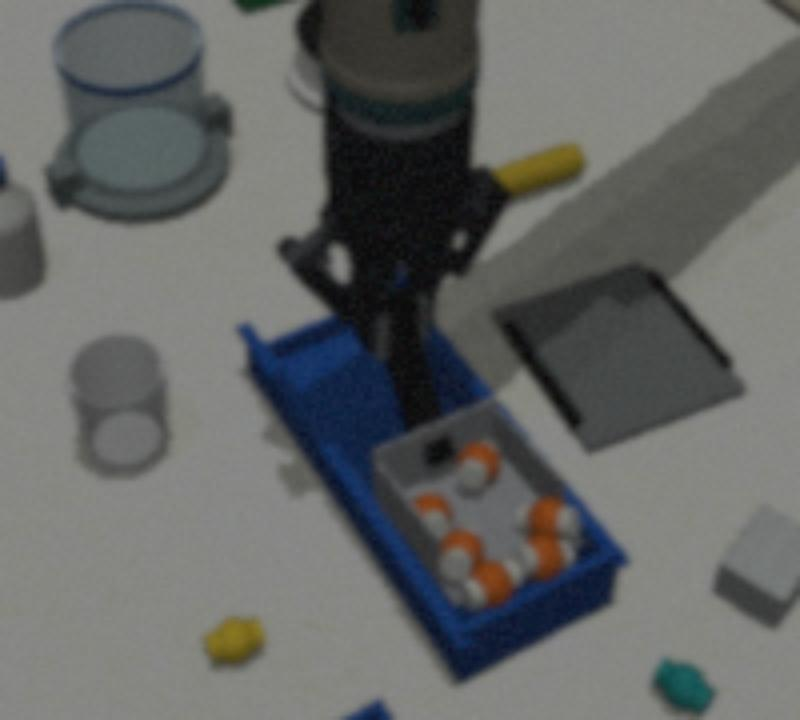

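```bash
python3 -m handwheel '[{"delta_pos":[0,-0.2,-0.4],"yaw":0},{"delta_pos":[0,-0.2,-0.6],"yaw":0},{"delta_pos":[0,-0.2,-0.6],"yaw":0},{"delta_pos":[0,-0.1,-0.5],"yaw":0},{"delta_pos":[0,-0.1,-0.5],"yaw":0},{"delta_pos":[0,-0.2,-0.4],"yaw":0},{"delta_pos":[0,-0.2,-0.3],"yaw":0},{"delta_pos":[0,-0.2,-0.3],"yaw":0},{"delta_pos":[0,-0.2,-0.3],"yaw":0},{"delta_pos":[0,-0.2,-0.2],"yaw":0}]'
python3 -m handwheel '[{"delta_pos":[0,-0.3,-0.3],"yaw":0},{"delta_pos":[0,-0.3,-0.3],"yaw":0},{"delta_pos":[0,-0.2,-0.2],"yaw":0},{"delta_pos":[0,0,0],"yaw":0}]'
python3 val.py
```

```text
clock: 13.17
eef_pos: [618.0, 124.7, 56.9]
tool_rot: [-3.14, 0.003, 1.53]
force: [-6.6, -7.2, 20.4]
width: 17.3
gripper_force: 60.9
clock: 13.5
eef_pos: [617.7, 116.8, 47.9]
tool_rot: [-3.14, 0.003, 1.529]
force: [-6.3, -6.4, 12.5]
width: 17.2
gripper_force: 59.1
[617.7 116.8  47.9] [-6.3 -6.4 12.5] 13.5
scene 27 px [380 141] w [601. 244.  55.] a 127 b 22 z -12 ztop 60
scene 12 px [390 144] w [615. 281.  28.] a 164 b 10 z -39 ztop 30
scene 34 px [391 151] w [645. 235.  51.] a 119 b -23 z -16 ztop 57
scene 13 px [400 150] w [647. 281.  27.] a 165 b -23 z -40 ztop 31
scene 14 px [372 159] w [609. 192.  31.] a 75 b 12 z -36 ztop 39
scene 29 px [386 160] w [647. 206.  40.] a 91 b -26 z -27 ztop 46
side 254 px [101 136] w [ 1019. -1096.  -269.] a -1196 b -452 z -336 ztop -260
side 26 px [342 263] w [601. 201.  35.] a 83 b 20 z -32 ztop 40
side 48 px [357 271] w [600. 251.  57.] a 133 b 23 z -10 ztop 63
side 15 px [330 273] w [644. 213.  44.] a 97 b -22 z -23 ztop 47
side 28 px [337 279] w [644. 243.  55.] a 127 b -21 z -12 ztop 58
side 15 px [359 294] w [615. 279.  30.] a 162 b 10 z -37 ztop 32
side 20 px [346 300] w [647. 279.  29.] a 163 b -23 z -38 ztop 31
```

```bash
python3 -m handwheel '[{"delta_pos":[0,-0.2,0.5],"yaw":0},{"delta_pos":[0,0,0.7],"yaw":0},{"delta_pos":[0,0,0.7],"yaw":0},{"delta_pos":[0,0,0.5],"yaw":0},{"delta_pos":[0,0,0],"yaw":0},{"delta_pos":[0,0,0],"yaw":0}]'
python3 -m handwheel '[{"delta_pos":[0,0,0],"yaw":0},{"delta_pos":[0,0,0],"yaw":0}]' -0.65
python3 -m handwheel '[{"delta_pos":[0,0,0],"yaw":0},{"delta_pos":[0,0,0],"yaw":0}]' -0.61
python3 val.py
```

```text
clock: 14.1
eef_pos: [619.0, 118.5, 71.2]
tool_rot: [3.141, -0.001, 1.531]
force: [0.5, 0.4, -1.7]
width: 17.0
gripper_force: 58.6
clock: 14.27
eef_pos: [618.3, 118.1, 70.4]
tool_rot: [-3.141, 0.0, 1.531]
force: [-0.1, 0.2, -2.4]
width: 16.8
gripper_force: 58.6
clock: 14.43
eef_pos: [618.4, 118.0, 70.5]
tool_rot: [-3.141, 0.0, 1.531]
force: [-1.0, -0.2, -1.3]
width: 17.3
gripper_force: 58.6
[618.4 118.   70.5] [-1.  -0.2 -1.3] 14.43
scene 32 px [381 135] w [602. 246.  75.] a 127 b 22 z -14 ztop 80
scene 36 px [393 145] w [647. 235.  73.] a 118 b -24 z -17 ztop 81
scene 16 px [373 152] w [609. 195.  54.] a 77 b 13 z -36 ztop 59
scene 34 px [387 154] w [648. 206.  62.] a 89 b -26 z -27 ztop 69
side 250 px [101 136] w [ 1019. -1096.  -269.] a -1197 b -449 z -359 ztop -263
side 30 px [342 257] w [602. 202.  57.] a 83 b 20 z -32 ztop 62
side 50 px [358 265] w [602. 252.  79.] a 133 b 22 z -11 ztop 84
side 14 px [330 268] w [645. 212.  66.] a 95 b -23 z -24 ztop 68
side 27 px [336 273] w [645. 243.  77.] a 126 b -22 z -13 ztop 80
side 15 px [359 294] w [615. 279.  29.] a 161 b 10 z -60 ztop 31
side 17 px [346 300] w [647. 278.  29.] a 161 b -23 z -60 ztop 33
```

Run:
```python
from h import *
for n in("scene","side"):
    c=np.load(f"pics/{n}1.npz")["c"].reshape(-1,3); c=c[np.isfinite(c[:,2])]
    m=(c[:,0]>540)&(c[:,0]<800)&(c[:,1]>-560)&(c[:,1]<-90)&(c[:,2]>15)&(c[:,2]<400)&(np.hypot(c[:,0]-637,c[:,1]+167)>70)
    q=c[m]; g={}
    for p in q: k=(int(p[0]//40*40),int(p[1]//40*40)); g.setdefault(k,[]).append(p[2])
    print(n,{k:(len(v),round(max(v))) for k,v in sorted(g.items()) if len(v)>4})
    r=c[(np.hypot(c[:,0]-637,c[:,1]+167)<70)&(c[:,2]>105)&(c[:,2]<120)]
    x=np.linalg.lstsq(np.c_[2*r[:,:2],np.ones(len(r))],(r[:,:2]**2).sum(1),rcond=None)[0]; print("rim circle",x[:2].round(1),np.sqrt(x[2]+x[0]**2+x[1]**2).round(1),np.median(r[:,2]).round(1))
```

```text
scene {(560, -200): (13, 33), (600, -560): (29, 113), (640, -560): (33, 112), (680, -200): (12, 32), (680, -160): (7, 31), (720, -160): (147, 103), (720, -120): (56, 102), (760, -440): (45, 33), (760, -400): (122, 34), (760, -360): (109, 33), (760, -160): (299, 102), (760, -120): (182, 102)}
rim circle [ 636.8 -169.1] 48.3 110.5
side {(560, -200): (7, 32), (600, -560): (55, 112), (640, -560): (311, 113), (680, -560): (315, 113), (680, -200): (11, 33), (680, -160): (9, 29), (720, -560): (336, 114), (720, -120): (134, 103), (760, -560): (348, 113), (760, -480): (18, 32), (760, -440): (19, 33), (760, -400): (23, 34), (760, -360): (28, 33), (760, -320): (7, 32), (760, -160): (7, 101), (760, -120): (267, 102)}
rim circle [ 638.1 -166.5] 48.3 111.1
```

```bash
python3 -m handwheel '[{"delta_pos":[0,0,0.5],"yaw":0},{"delta_pos":[0,0,1],"yaw":0},{"delta_pos":[0,0,2],"yaw":0},{"delta_pos":[0,0,2.5],"yaw":0},{"delta_pos":[0,0,2.5],"yaw":0},{"delta_pos":[0,0,2.5],"yaw":0},{"delta_pos":[0,0,2.5],"yaw":0},{"delta_pos":[0,-0.3,1.5],"yaw":0},{"delta_pos":[0,-0.6,0.7],"yaw":0},{"delta_pos":[0.1,-1,0.3],"yaw":0}]' -1
python3 -m handwheel '[{"delta_pos":[0.1,-1.4,0],"yaw":0},{"delta_pos":[0.1,-1.8,0],"yaw":0},{"delta_pos":[0.1,-2.2,0],"yaw":0},{"delta_pos":[0.1,-2.4,0],"yaw":0},{"delta_pos":[0.1,-2.5,0],"yaw":0},{"delta_pos":[0.1,-2.5,0],"yaw":0},{"delta_pos":[0.1,-2.5,0],"yaw":0},{"delta_pos":[0.1,-2.5,0],"yaw":0},{"delta_pos":[0.1,-2.5,0],"yaw":0},{"delta_pos":[0.1,-2.5,0],"yaw":0}]'
python3 -m handwheel '[{"delta_pos":[0.1,-2.5,0],"yaw":0},{"delta_pos":[0.1,-2.5,0],"yaw":0},{"delta_pos":[0.1,-2.5,0],"yaw":0},{"delta_pos":[0.1,-2.5,0],"yaw":0},{"delta_pos":[0.1,-2.5,0],"yaw":0},{"delta_pos":[0,-2.5,0],"yaw":0},{"delta_pos":[0,-2.3,0],"yaw":0},{"delta_pos":[0,-2,0],"yaw":0},{"delta_pos":[0,-1.6,0],"yaw":0},{"delta_pos":[0,-1.2,0],"yaw":0}]'
python3 -m handwheel '[{"delta_pos":[0,-0.7,0],"yaw":0},{"delta_pos":[0,-0.3,0],"yaw":0},{"delta_pos":[0,0,0],"yaw":0},{"delta_pos":[0,0,0],"yaw":0}]'
sed -i 's/save(p,"val.png".*/save(p,"val.png",(180,60,360,240),3)/' val.py; python3 val.py
```

```text
clock: 15.37
eef_pos: [620.1, 99.9, 232.9]
tool_rot: [3.139, -0.002, 1.533]
force: [-0.4, 0.3, -2.5]
width: 17.2
gripper_force: 58.6
clock: 16.2
eef_pos: [628.0, -132.2, 229.0]
tool_rot: [-3.138, 0.001, 1.529]
force: [0.2, 0.3, -1.9]
width: 17.2
gripper_force: 58.7
clock: 17.03
eef_pos: [632.0, -354.0, 228.7]
tool_rot: [-3.138, 0.001, 1.527]
force: [0.7, -0.2, -2.5]
width: 17.3
gripper_force: 58.7
clock: 17.37
eef_pos: [634.8, -358.7, 230.5]
tool_rot: [-3.141, -0.001, 1.532]
force: [-0.3, 1.0, -2.1]
width: 17.0
gripper_force: 58.7
[ 634.8 -358.7  230.5] [-0.3  1.  -2.1] 17.37
scene 40 px [388 144] w [615. 275.  24.] a 633 b 45 z -225 ztop 31
scene 42 px [398 150] w [647. 275.  24.] a 634 b 13 z -226 ztop 31
scene 99 px [249 220] w [ 617. -244.  230.] a 114 b 22 z -20 ztop 237
scene 67 px [267 237] w [ 664. -253.  229.] a 106 b -25 z -21 ztop 233
scene 86 px [239 240] w [ 622. -283.  214.] a 75 b 15 z -35 ztop 220
scene 67 px [256 252] w [ 663. -283.  216.] a 77 b -25 z -33 ztop 221
side 25 px [247 106] w [ 619. -252.  226.] a 106 b 20 z -24 ztop 238
side 230 px [101 137] w [ 1018. -1095.  -269.] a -721 b -412 z -519 ztop -262
side 13 px [359 294] w [615. 280.  30.] a 637 b 45 z -220 ztop 33
side 15 px [347 300] w [647. 280.  30.] a 638 b 13 z -220 ztop 32
```

View pics/val.png

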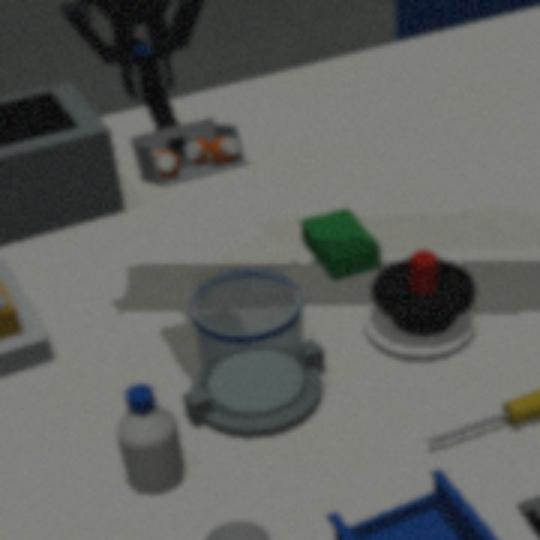

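```bash
python3 -m handwheel '[{"delta_pos":[0,-0.6,-0.5],"yaw":0},{"delta_pos":[0,-0.8,-1],"yaw":0},{"delta_pos":[0,-0.6,-1.5],"yaw":0},{"delta_pos":[0,-0.4,-1.5],"yaw":0},{"delta_pos":[0,-0.2,-1.2],"yaw":0},{"delta_pos":[0,0,-0.5],"yaw":0},{"delta_pos":[0,0,0],"yaw":0},{"delta_pos":[0,0,0],"yaw":0}]'
cat > tl.py <<'E'
from h import *
s=status.read_state(); T=s["eef_pos"]; yaw=s["tool_rot"][2]+0.015
d=np.array([np.cos(yaw),np.sin(yaw)]); e=np.array([-d[1],d[0]])
A=[]
for n in("scene","side"):
    p=get_image(n); c=cloud(p).reshape(-1,3); h=cv2.cvtColor(p["color"],cv2.COLOR_RGB2HSV).reshape(-1,3)
    r=c[:,:2]-T[:2]; a=r@d; b=r@e; z=c[:,2]-T[2]-19
    m=np.isfinite(z)&(abs(b)<46)&(a>0)&(a<185)&(z>-190)&(z<40)&(h[:,1]<70)&(h[:,2]>60)&(c[:,2]>T[2]-125)
    A.append(np.c_[a,b,z][m])
P=np.vstack(A)
def res(t,full=False):
    C,S=np.cos(t),np.sin(t) # t>0: lip up
    x=P[:,0]*C+P[:,2]*S-87; z=-P[:,0]*S+P[:,2]*C+90; y=P[:,1]
    inx=(x>-46)&(x<46); 
    fl=np.where(inx,abs(z-1),99); bw=np.where((z>-3)&(z<43),abs(x+42),99)
    sw=np.where((x>-45)&(x<27)&(z>-3)&(z<36),abs(abs(y)-40),99)
    return np.minimum(np.min([fl,bw,sw],0),8).mean()
ts=np.radians(np.arange(-75,46,1)); R=[res(t) for t in ts]; t=ts[int(np.argmin(R))]
C,S=np.cos(t),np.sin(t); la,lz=130*C+89*S,130*S-89*C; L=T[:2]+d*la+e*0
ra,rz=45*C+90*S,45*S-90*C
print("t",round(s["clock"],2),"TCP",T.round(1),"yaw",s["tool_rot"][2].round(3),"F",s["force"].round(1),"n",[len(q) for q in A],"tilt deg lip-up",round(np.degrees(t)),"res",round(min(R),2),"| lip",L.round(1),round(T[2]+19+lz,1),"rear edge",(T[:2]+d*ra).round(1),round(T[2]+19+rz,1))
E
python3 tl.py
```

```text
clock: 18.13
eef_pos: [634.7, -385.5, 168.2]
tool_rot: [-3.141, -0.001, 1.531]
force: [-1.0, -0.2, -1.2]
width: 17.1
gripper_force: 58.6
t 18.13 TCP [ 634.7 -385.5  168.2] yaw 1.531 F [-1.  -0.2 -1.2] n [2038, 848] tilt deg lip-up 27 res 4.45 | lip [ 638.5 -229.3] 166.9 rear edge [ 636.7 -304.6] 127.4
```

```bash
python3 -m handwheel '[{"delta_pos":[-0.05,0,-1],"yaw":0},{"delta_pos":[-0.05,0,-1.5],"yaw":0},{"delta_pos":[0,0,-1.5],"yaw":0},{"delta_pos":[0,0,-1.2],"yaw":0},{"delta_pos":[0,0,-0.7],"yaw":0},{"delta_pos":[0,0,-0.3],"yaw":0},{"delta_pos":[0,0.3,0],"yaw":0},{"delta_pos":[0,0.5,0],"yaw":0},{"delta_pos":[0,0,0],"yaw":0}]'
python3 -m handwheel '[{"delta_pos":[0,0.5,0],"yaw":0},{"delta_pos":[0,0.4,0],"yaw":0},{"delta_pos":[0,0,0],"yaw":0}]'
python3 tl.py
```

```text
clock: 18.98
eef_pos: [634.7, -376.4, 107.8]
tool_rot: [3.14, -0.001, 1.532]
force: [0.0, 0.1, -2.2]
width: 16.9
gripper_force: 58.6
clock: 19.23
eef_pos: [634.3, -367.2, 107.3]
tool_rot: [3.141, -0.001, 1.532]
force: [0.4, 0.5, -2.0]
width: 17.3
gripper_force: 58.7
t 19.23 TCP [ 634.3 -367.2  107.3] yaw 1.532 F [ 0.4  0.5 -2. ] n [4022, 1182] tilt deg lip-up 27 res 6.26 | lip [ 638. -211.] 106.0 rear edge [ 636.2 -286.3] 66.6
```

```bash
cat > tl2.py <<'E'
exec(open("tl.py").read().split("ts=np.radians")[0])
from itertools import product
P0=P; best=[]
for td,oa,oz in product(np.arange(-70,46,1.),np.arange(-6,7,2),np.arange(-6,7,2)):
    t=np.radians(td); C,S=np.cos(t),np.sin(t); a,z,y=P0[:,0]-oa,P0[:,2]-oz,P0[:,1]
    x=a*C+z*S-87; zz=-a*S+z*C+90
    fl=(abs(x)<43)&(abs(zz-1)<2.5)&(abs(y)<42); bw=(zz>0)&(zz<40)&(abs(x+42)<2.5)&(abs(y)<42); sw=(x>-42)&(x<25)&(zz>0)&(zz<34)&(abs(abs(y)-40)<3)
    best.append(((fl|bw|sw).sum(),td,oa,oz,fl.sum(),bw.sum(),sw.sum()))
best.sort(reverse=True)
for q in best[:4]: 
    t=np.radians(q[1]);C,S=np.cos(t),np.sin(t); la,lz=130*C+89*S+q[2],130*S-89*C+q[3]
    print(q,"lip",(T[:2]+d*la).round(1),round(T[2]+19+lz,1),"rear",round(T[2]+19+45*S-90*C+q[3],1))
print("t",round(s["clock"],2),T.round(1),s["force"].round(1))
E
python3 tl2.py
```

```text
(np.int64(1300), np.float64(23.0), np.int64(-4), np.int64(6), np.int64(761), np.int64(218), np.int64(387)) lip [ 637.6 -218.2] 101.0 rear 66.9
(np.int64(1274), np.float64(24.0), np.int64(-4), np.int64(4), np.int64(743), np.int64(207), np.int64(378)) lip [ 637.6 -217.7] 101.7 rear 66.3
(np.int64(1254), np.float64(24.0), np.int64(-6), np.int64(4), np.int64(699), np.int64(221), np.int64(397)) lip [ 637.5 -219.7] 101.7 rear 66.3
(np.int64(1248), np.float64(23.0), np.int64(-6), np.int64(6), np.int64(692), np.int64(220), np.int64(397)) lip [ 637.5 -220.2] 101.0 rear 66.9
t 19.33 [ 633.9 -368.6  107.2] [ 1.2 -0.5 -1.8]
```

```bash
python3 -m handwheel '[{"delta_pos":[0,0.3,0.2],"yaw":0},{"delta_pos":[0,0.4,0.1],"yaw":0},{"delta_pos":[0,0.3,0.2],"yaw":0},{"delta_pos":[0,0.1,0.3],"yaw":0},{"delta_pos":[0,0.1,0.4],"yaw":0},{"delta_pos":[0,0.1,0.4],"yaw":0},{"delta_pos":[0,0.1,0.4],"yaw":0},{"delta_pos":[0,0,0],"yaw":0}]'
python3 tl2.py
```

```text
clock: 20.1
eef_pos: [633.2, -359.6, 128.4]
tool_rot: [3.14, 0.007, 1.53]
force: [-0.8, -6.3, -2.4]
width: 17.3
gripper_force: 58.8
(np.int64(1300), np.float64(15.0), np.int64(-6), np.int64(6), np.int64(751), np.int64(194), np.int64(401)) lip [ 637.  -217.1] 101.1 rear 78.1
(np.int64(1276), np.float64(16.0), np.int64(-6), np.int64(4), np.int64(742), np.int64(193), np.int64(399)) lip [ 637.  -216.2] 101.7 rear 77.3
(np.int64(1224), np.float64(17.0), np.int64(-6), np.int64(2), np.int64(715), np.int64(178), np.int64(385)) lip [ 637.  -215.3] 102.3 rear 76.5
(np.int64(1222), np.float64(15.0), np.int64(-4), np.int64(6), np.int64(707), np.int64(175), np.int64(394)) lip [ 637.  -215.1] 101.1 rear 78.1
t 20.1 [ 633.2 -359.6  128.4] [-0.8 -6.3 -2.4]
```

```bash
python3 -m handwheel '[{"delta_pos":[0,0.15,0.4],"yaw":0},{"delta_pos":[0,0.15,0.4],"yaw":0},{"delta_pos":[0,0.15,0.4],"yaw":0},{"delta_pos":[0,0.2,0.4],"yaw":0},{"delta_pos":[0,0.2,0.4],"yaw":0},{"delta_pos":[0,0.2,0.4],"yaw":0},{"delta_pos":[0,0.2,0.4],"yaw":0},{"delta_pos":[0,0.25,0.4],"yaw":0},{"delta_pos":[0,0.25,0.4],"yaw":0},{"delta_pos":[0,0,0],"yaw":0}]'
python3 tl2.py; python3 val.py
```

```text
clock: 21.03
eef_pos: [633.8, -340.0, 164.4]
tool_rot: [3.14, 0.005, 1.53]
force: [-0.5, -6.2, -1.7]
width: 17.5
gripper_force: 59.4
(np.int64(1122), np.float64(0.0), np.int64(-6), np.int64(6), np.int64(682), np.int64(117), np.int64(370)) lip [ 636.9 -216.1] 100.4 rear 99.4
(np.int64(1096), np.float64(1.0), np.int64(-6), np.int64(6), np.int64(701), np.int64(68), np.int64(378)) lip [ 637.  -214.5] 102.7 rear 100.2
(np.int64(1080), np.float64(2.0), np.int64(-6), np.int64(4), np.int64(710), np.int64(50), np.int64(365)) lip [ 637. -213.] 103.0 rear 99.0
(np.int64(1076), np.float64(1.0), np.int64(-4), np.int64(6), np.int64(713), np.int64(48), np.int64(364)) lip [ 637.  -212.5] 102.7 rear 100.2
t 21.03 [ 633.8 -340.   164.4] [-0.5 -6.2 -1.7]
[ 633.6 -340.3  163.9] [ 0.1 -5.9 -0.5] 21.13
scene 40 px [388 144] w [615. 275.  24.] a 614 b 44 z -159 ztop 31
scene 42 px [398 150] w [647. 275.  24.] a 615 b 12 z -159 ztop 32
scene 82 px [248 257] w [ 615. -261.  120.] a 79 b 22 z -62 ztop 125
scene 19 px [243 269] w [ 638. -298.  166.] a 42 b -3 z -17 ztop 266
scene 58 px [269 270] w [ 663. -257.  123.] a 84 b -26 z -60 ztop 135
scene 61 px [257 281] w [ 661. -289.  122.] a 53 b -25 z -61 ztop 132
side 35 px [248 134] w [ 616. -269.  123.] a 70 b 21 z -60 ztop 128
side 244 px [101 136] w [ 1019. -1097.  -269.] a -740 b -416 z -452 ztop -263
side 13 px [359 294] w [614. 280.  29.] a 619 b 45 z -153 ztop 32
side 16 px [346 300] w [647. 279.  29.] a 619 b 12 z -154 ztop 32
```

```bash
python3 -m handwheel '[{"delta_pos":[0,0.25,0.35],"yaw":0},{"delta_pos":[0,0.25,0.35],"yaw":0},{"delta_pos":[0,0.25,0.35],"yaw":0},{"delta_pos":[0,0.25,0.3],"yaw":0},{"delta_pos":[0,0.3,0.3],"yaw":0},{"delta_pos":[0,0.3,0.3],"yaw":0},{"delta_pos":[0,0,0],"yaw":0}]'
python3 tl2.py; python3 val.py
```

```text
clock: 21.82
eef_pos: [634.2, -323.1, 183.7]
tool_rot: [3.139, 0.003, 1.531]
force: [0.4, -4.7, -0.5]
width: 16.8
gripper_force: 59.7
(np.int64(800), np.float64(-9.0), np.int64(-6), np.int64(6), np.int64(424), np.int64(87), np.int64(323)) lip [ 636.9 -214.7] 100.5 rear 112.8
(np.int64(766), np.float64(-9.0), np.int64(-4), np.int64(6), np.int64(434), np.int64(46), np.int64(323)) lip [ 637.  -212.7] 100.5 rear 112.8
(np.int64(757), np.float64(-8.0), np.int64(-6), np.int64(6), np.int64(411), np.int64(56), np.int64(327)) lip [ 636.9 -212.8] 102.5 rear 113.3
(np.int64(756), np.float64(-9.0), np.int64(-2), np.int64(6), np.int64(449), np.int64(29), np.int64(318)) lip [ 637.  -210.7] 100.5 rear 112.8
t 21.82 [ 634.2 -323.1  183.7] [ 0.4 -4.7 -0.5]
[ 634.  -323.4  183.3] [ 0.5 -5.2  1.6] 21.92
scene 40 px [388 144] w [615. 276.  24.] a 598 b 44 z -179 ztop 32
scene 42 px [398 150] w [647. 275.  24.] a 599 b 12 z -179 ztop 31
scene 64 px [254 253] w [ 621. -247.  131.] a 76 b 16 z -72 ztop 281
scene 63 px [273 263] w [ 662. -242.  126.] a 82 b -24 z -76 ztop 140
scene 27 px [250 267] w [ 629. -276.  125.] a 47 b 6 z -77 ztop 133
scene 68 px [261 273] w [ 660. -275.  131.] a 50 b -24 z -72 ztop 144
side 22 px [248 134] w [ 623. -268.  132.] a 55 b 13 z -70 ztop 135
side 245 px [101 136] w [ 1020. -1098.  -269.] a -759 b -417 z -471 ztop -262
side 21 px [237 138] w [ 658. -267.  132.] a 57 b -21 z -70 ztop 135
side 30 px [253 139] w [ 618. -239.  127.] a 84 b 19 z -76 ztop 131
side 26 px [240 145] w [ 660. -235.  126.] a 89 b -23 z -76 ztop 131
side 13 px [359 294] w [614. 280.  29.] a 602 b 44 z -173 ztop 33
side 15 px [346 300] w [647. 280.  30.] a 603 b 11 z -173 ztop 32
```

```bash
python3 -m handwheel '[{"delta_pos":[0,0.3,0.3],"yaw":0},{"delta_pos":[0,0.3,0.3],"yaw":0},{"delta_pos":[0,0.3,0.3],"yaw":0},{"delta_pos":[0,0.2,0.1],"yaw":0},{"delta_pos":[0,0,0],"yaw":0}]'
python3 tl2.py; python3 val.py
```

```text
clock: 22.43
eef_pos: [634.2, -312.0, 193.4]
tool_rot: [3.139, 0.003, 1.53]
force: [0.9, -5.2, -0.0]
width: 17.4
gripper_force: 60.1
(np.int64(644), np.float64(-14.0), np.int64(-6), np.int64(6), np.int64(311), np.int64(64), np.int64(314)) lip [ 636.7 -213.5] 100.6 rear 120.2
(np.int64(627), np.float64(-14.0), np.int64(-4), np.int64(6), np.int64(327), np.int64(37), np.int64(302)) lip [ 636.8 -211.5] 100.6 rear 120.2
(np.int64(614), np.float64(-14.0), np.int64(-2), np.int64(6), np.int64(329), np.int64(26), np.int64(298)) lip [ 636.8 -209.5] 100.6 rear 120.2
(np.int64(614), np.float64(-15.0), np.int64(2), np.int64(6), np.int64(338), np.int64(32), np.int64(294)) lip [ 636.9 -207.5] 98.8 rear 119.8
t 22.43 [ 634.2 -312.   193.4] [ 0.9 -5.2 -0. ]
[ 634.1 -312.2  193.2] [ 0.3 -6.   0.6] 22.53
scene 40 px [388 144] w [615. 276.  24.] a 587 b 43 z -188 ztop 32
scene 42 px [398 150] w [647. 275.  24.] a 587 b 11 z -188 ztop 32
scene 25 px [262 252] w [ 628. -243.  132.] a 69 b 9 z -80 ztop 290
scene 87 px [269 254] w [ 644. -232.  123.] a 81 b -7 z -89 ztop 130
scene 40 px [250 262] w [ 628. -272.  134.] a 40 b 7 z -78 ztop 158
scene 76 px [260 267] w [ 653. -269.  134.] a 44 b -17 z -78 ztop 140
side 26 px [248 132] w [ 622. -265.  137.] a 47 b 14 z -76 ztop 141
side 245 px [101 136] w [ 1019. -1095.  -269.] a -766 b -417 z -481 ztop -262
side 26 px [239 136] w [ 651. -262.  136.] a 51 b -15 z -77 ztop 139
side 26 px [254 139] w [ 618. -237.  129.] a 74 b 19 z -83 ztop 135
side 24 px [249 145] w [ 642. -221.  126.] a 91 b -4 z -86 ztop 131
side 13 px [359 294] w [615. 280.  30.] a 591 b 44 z -182 ztop 32
side 15 px [346 300] w [646. 279.  29.] a 591 b 12 z -183 ztop 32
```

```bash
python3 -m handwheel '[{"delta_pos":[0,0,0.8],"yaw":0},{"delta_pos":[0,0.3,0.9],"yaw":0},{"delta_pos":[0,0.8,0.1],"yaw":0},{"delta_pos":[0,1.2,0],"yaw":0},{"delta_pos":[0,1.2,0],"yaw":0},{"delta_pos":[0,1.2,0],"yaw":0},{"delta_pos":[0,0.9,0],"yaw":0},{"delta_pos":[0,0.4,0],"yaw":0},{"delta_pos":[0,0,0],"yaw":0},{"delta_pos":[0,0,0],"yaw":0}]'
python3 tl2.py; python3 val.py
```

```text
clock: 23.47
eef_pos: [633.7, -250.4, 210.4]
tool_rot: [3.142, 0.0, 1.531]
force: [0.1, 0.8, -1.6]
width: 17.1
gripper_force: 60.0
(np.int64(1205), np.float64(-15.0), np.int64(-6), np.int64(6), np.int64(922), np.int64(50), np.int64(298)) lip [ 636.  -153.9] 115.8 rear 136.8
(np.int64(1186), np.float64(-16.0), np.int64(0), np.int64(6), np.int64(931), np.int64(53), np.int64(278)) lip [ 636.1 -150. ] 114.0 rear 136.5
(np.int64(1183), np.float64(-16.0), np.int64(-2), np.int64(6), np.int64(910), np.int64(52), np.int64(285)) lip [ 636.1 -152. ] 114.0 rear 136.5
(np.int64(1179), np.float64(-15.0), np.int64(-4), np.int64(6), np.int64(909), np.int64(50), np.int64(287)) lip [ 636.1 -151.9] 115.8 rear 136.8
t 23.47 [ 633.7 -250.4  210.4] [ 0.1  0.8 -1.6]
[ 633.4 -251.6  210.3] [-0.5 -0.4 -1.5] 23.57
scene 40 px [388 144] w [615. 276.  24.] a 526 b 40 z -205 ztop 31
scene 42 px [398 150] w [647. 275.  24.] a 526 b 8 z -205 ztop 31
side 247 px [101 136] w [ 1019. -1096.  -269.] a -828 b -420 z -498 ztop -262
side 12 px [359 294] w [615. 279.  29.] a 530 b 41 z -200 ztop 30
side 14 px [346 300] w [647. 279.  30.] a 531 b 8 z -199 ztop 34
```

Run:
```python
from h import *
for n in("scene","side"):
    p=get_image(n); c=cloud(p); h=cv2.cvtColor(p["color"],cv2.COLOR_RGB2HSV).astype(int)
    m=((h[...,0]<20)&(h[...,1]>70)&(h[...,2]>50)).astype(np.uint8)
    N,L,S,_=cv2.connectedComponentsWithStats(m)
    for i in range(1,N):
        if S[i,4]<6: continue
        q=c[L==i]; w=np.nanmedian(q,0); print(n,S[i].tolist(),w.round(), h[L==i].mean(0).round())
    print([(np.round(x["rect"]).astype(int).tolist(),round(x["score"],2)) for x in models.boxes_of(p,"valve0")])
    save(p,n+"9.png")
```

```text
scene [64, 0, 59, 99, 1403] [-706.  172. -209.] [ 17. 101.  84.]
scene [166, 13, 12, 30, 85] [-703.  545. -212.] [ 18. 110.  73.]
scene [388, 144, 8, 9, 49] [615. 276.  23.] [  9. 163. 134.]
scene [398, 149, 8, 9, 47] [647. 275.  24.] [  9. 170. 141.]
scene [217, 202, 14, 19, 201] [ 446. -186.   78.] [  1. 145.  85.]
scene [301, 251, 5, 4, 8] [ 643. -139.   32.] [  9. 133.  90.]
scene [301, 260, 10, 8, 59] [ 684. -182.   84.] [ 12.  97. 104.]
scene [284, 270, 8, 9, 47] [ 658. -213.   56.] [13. 75. 92.]
scene [325, 394, 4, 5, 7] [ 869. -354.   42.] [ 19. 143.  69.]
[([200, 201, 243, 240], 0.63), ([389, 125, 400, 132], 0.59), ([395, 151, 403, 157], 0.57), ([428, 186, 433, 192], 0.43), ([387, 144, 396, 152], 0.42)]
side [100, 136, 22, 31, 340] [ 1017. -1082.  -269.] [  2. 185.  92.]
side [560, 138, 36, 28, 309] [-679.   50. -205.] [17. 90. 66.]
side [317, 144, 9, 14, 65] [ 445. -172.   77.] [  2. 183.  63.]
side [161, 159, 4, 6, 8] [ 866. -375.   63.] [ 19. 100. 106.]
side [267, 174, 5, 5, 15] [ 640. -120.   94.] [14. 79. 67.]
side [255, 176, 4, 4, 10] [ 669. -131.   91.] [14. 77. 68.]
side [255, 185, 4, 6, 21] [ 673. -134.   53.] [13. 89. 80.]
side [268, 187, 6, 4, 17] [ 638. -118.   48.] [13. 82. 71.]
side [359, 294, 7, 4, 18] [615. 280.  29.] [  7. 147. 105.]
side [346, 300, 7, 5, 22] [648. 279.  29.] [  7. 149. 106.]
[([281, 305, 293, 314], 0.58), ([397, 316, 409, 328], 0.46)]
```

```bash
cat > wr.py <<'E'
from h import *
s=status.read_state(); p=get_image("wrist"); H=np.array(p["hand_eye"]); Rt=rot(s["tool_rot"]); T=s["eef_pos"]
h=cv2.cvtColor(p["color"],cv2.COLOR_RGB2HSV).astype(int)
def world(u,v,z):
    x,y=u-p["cx"],v-p["cy"]; r=np.hypot(x,y); th=r/p["fx"]; k=np.sin(th)/max(r,1e-9)
    ray=np.array([x*k,-y*k,-np.cos(th)]); o=Rt@H[:3,3]+T; dr=Rt@H[:3,:3]@ray
    zm=p["z_map"][int(v),int(u)]; q=o+dr*zm/np.cos(th)
    return q.round(), (o+dr*(z-o[2])/dr[2]).round()[:2]
m=((h[...,0]<20)&(h[...,1]>80)&(h[...,2]>60)).astype(np.uint8)
N,L,S,Cn=cv2.connectedComponentsWithStats(m)
if __name__=="__main__":
  for i in range(1,N):
    if S[i,4]>25: print(S[i].tolist(),h[L==i].mean(0).round(),"depth",world(*Cn[i],30)[0],"z30",world(*Cn[i],30)[1],"z135",world(*Cn[i],135)[1])
E
python3 wr.py
```

```text
[305, 62, 22, 22, 172] [  8. 124. 150.] depth [ 632. -138.   48.] z30 [ 632. -135.] z135 [ 633. -151.]
[346, 83, 10, 4, 30] [  9. 133. 171.] depth [ 667. -149.   36.] z30 [ 667. -148.] z135 [ 657. -160.]
[115, 122, 38, 28, 805] [  1. 163. 102.] depth [ 450. -181.   83.] z30 [ 413. -180.] z135 [ 486. -182.]
[463, 248, 51, 49, 533] [ 19. 107.  95.] depth [ 814. -347.   59.] z30 [ 832. -363.] z135 [ 768. -305.]
```

```bash
python3 -m handwheel '[{"delta_pos":[0,-0.3,1.5],"yaw":0},{"delta_pos":[0,0,2],"yaw":0},{"delta_pos":[0,0,2.5],"yaw":0},{"delta_pos":[-2,1.2,1],"yaw":0},{"delta_pos":[-2.5,1.5,0],"yaw":0},{"delta_pos":[-2.5,1.5,0],"yaw":0},{"delta_pos":[-2.5,1.5,0],"yaw":0},{"delta_pos":[-1.9,1.3,0],"yaw":0},{"delta_pos":[0,0,0],"yaw":0},{"delta_pos":[0,0,0],"yaw":0}]'
python3 wr.py
python3 - <<'E'
from h import *
for n in("scene","side"):
    p=get_image(n); c=cloud(p); h=cv2.cvtColor(p["color"],cv2.COLOR_RGB2HSV).astype(int)
    m=((h[...,0]<20)&(h[...,1]>65)&(h[...,2]>50)).astype(np.uint8)
    N,L,S,_=cv2.connectedComponentsWithStats(m)
    for i in range(1,N):
        w=np.nanmedian(c[L==i],0)
        if S[i,4]>5 and w[0]>480 and w[0]<720: print(n,S[i].tolist(),w.round(), h[L==i].mean(0).round())
E
```

```text
clock: 24.75
eef_pos: [519.3, -183.0, 281.0]
tool_rot: [3.141, 0.0, 1.532]
force: [0.9, -0.4, -0.9]
width: 17.0
gripper_force: 60.0
[422, 142, 17, 17, 170] [  9. 151. 171.] depth [ 661. -157.   41.] z30 [ 665. -158.] z135 [ 627. -147.]
[240, 166, 17, 28, 332] [  0. 146. 108.] depth [ 437. -179.   84.] z30 [ 424. -189.] z135 [ 450. -170.]
[390, 168, 12, 17, 147] [  9. 149. 181.] depth [ 612. -187.   43.] z30 [ 615. -190.] z135 [ 590. -170.]
[412, 173, 15, 17, 192] [  9. 153. 172.] depth [ 646. -196.   42.] z30 [ 650. -199.] z135 [ 616. -177.]
[500, 263, 37, 40, 344] [ 19. 107.  90.] depth [ 810. -349.   59.] z30 [ 833. -367.] z135 [ 750. -300.]
scene [388, 144, 8, 9, 49] [615. 275.  24.] [  9. 163. 129.]
scene [398, 149, 8, 9, 47] [647. 275.  26.] [  9. 170. 135.]
scene [296, 245, 11, 10, 54] [ 638. -142.   37.] [ 10. 151. 111.]
scene [274, 259, 10, 7, 31] [ 634. -218.   89.] [ 12. 102. 106.]
scene [301, 260, 10, 8, 61] [ 683. -182.   83.] [ 12.  96. 102.]
scene [284, 269, 9, 10, 68] [ 659. -212.   58.] [ 12.  94. 105.]
side [266, 173, 6, 6, 26] [ 640. -118.   94.] [13. 92. 79.]
side [254, 175, 6, 6, 23] [ 670. -130.   93.] [13. 91. 81.]
side [255, 185, 4, 7, 21] [ 673. -135.   55.] [13. 90. 79.]
side [268, 187, 6, 5, 18] [ 638. -119.   46.] [14. 82. 68.]
side [359, 294, 7, 4, 17] [615. 280.  30.] [  8. 151. 105.]
side [346, 300, 7, 5, 22] [648. 279.  29.] [  6. 151. 105.]
```

```bash
python3 -m handwheel '[{"delta_pos":[-0.8,2,-0.5],"yaw":-0.006},{"delta_pos":[-0.8,3,-1],"yaw":-0.006},{"delta_pos":[-0.8,3,-1],"yaw":-0.006},{"delta_pos":[-0.8,3,-1],"yaw":-0.006},{"delta_pos":[-0.8,3,-1],"yaw":-0.006},{"delta_pos":[-0.8,3,-1],"yaw":-0.006},{"delta_pos":[-0.8,3,-1],"yaw":-0.006},{"delta_pos":[-0.8,3,-1],"yaw":-0.006},{"delta_pos":[-0.5,2.6,-0.6],"yaw":0},{"delta_pos":[0,0,0],"yaw":0}]'
python3 -m handwheel '[{"delta_pos":[0,0,0],"yaw":0}]'
python3 tl2.py
```

```text
clock: 25.73
eef_pos: [449.7, 78.4, 198.0]
tool_rot: [-3.139, -0.003, 1.491]
force: [-0.2, 0.2, -0.5]
width: 17.1
gripper_force: 60.0
clock: 25.82
eef_pos: [451.2, 74.0, 198.8]
tool_rot: [-3.141, -0.0, 1.486]
force: [0.6, -0.0, -1.3]
width: 17.4
gripper_force: 60.0
(np.int64(1033), np.float64(-15.0), np.int64(-6), np.int64(6), np.int64(774), np.int64(65), np.int64(248)) lip [458.  170.3] 104.2 rear 125.3
(np.int64(1000), np.float64(-15.0), np.int64(-4), np.int64(6), np.int64(761), np.int64(51), np.int64(244)) lip [458.1 172.3] 104.2 rear 125.3
(np.int64(986), np.float64(-16.0), np.int64(0), np.int64(6), np.int64(761), np.int64(45), np.int64(238)) lip [458.2 174.2] 102.4 rear 124.9
(np.int64(972), np.float64(-16.0), np.int64(2), np.int64(6), np.int64(755), np.int64(38), np.int64(234)) lip [458.4 176.2] 102.4 rear 124.9
t 25.82 [451.2  74.  198.8] [ 0.6 -0.  -1.3]
```

```bash
python3 -m handwheel '[{"delta_pos":[-0.1,0,-1.5],"yaw":0},{"delta_pos":[0,0,-2],"yaw":0},{"delta_pos":[0,0,-2],"yaw":0},{"delta_pos":[0,0,-1.5],"yaw":0},{"delta_pos":[0,0,-1],"yaw":0},{"delta_pos":[0,0,-0.7],"yaw":0},{"delta_pos":[0,0,-0.5],"yaw":0},{"delta_pos":[0,0,-0.4],"yaw":0},{"delta_pos":[0,0,-0.4],"yaw":0},{"delta_pos":[0,0,0],"yaw":0}]'
python3 -m handwheel '[{"delta_pos":[0,0,-0.4],"yaw":0},{"delta_pos":[0,0,-0.4],"yaw":0},{"delta_pos":[0,0,-0.4],"yaw":0},{"delta_pos":[0,0,-0.4],"yaw":0},{"delta_pos":[0,0,0],"yaw":0}]'
python3 tl2.py
```

```text
clock: 26.75
eef_pos: [450.2, 68.8, 100.3]
tool_rot: [3.14, 0.003, 1.479]
force: [-1.4, -8.5, 13.5]
width: 17.3
gripper_force: 60.9
clock: 27.17
eef_pos: [451.1, 69.3, 84.5]
tool_rot: [3.138, 0.002, 1.478]
force: [0.4, -5.9, 7.5]
width: 16.8
gripper_force: 58.2
(np.int64(1104), np.float64(-6.0), np.int64(6), np.int64(6), np.int64(934), np.int64(56), np.int64(176)) lip [460.9 194.9] 7.4 rear 15.3
(np.int64(1071), np.float64(-6.0), np.int64(4), np.int64(6), np.int64(905), np.int64(51), np.int64(182)) lip [460.7 192.9] 7.4 rear 15.3
(np.int64(1070), np.float64(-5.0), np.int64(2), np.int64(6), np.int64(898), np.int64(53), np.int64(186)) lip [460.7 192.7] 9.5 rear 15.9
(np.int64(1069), np.float64(-5.0), np.int64(0), np.int64(6), np.int64(895), np.int64(48), np.int64(185)) lip [460.5 190.7] 9.5 rear 15.9
t 27.17 [451.1  69.3  84.5] [ 0.4 -5.9  7.5]
```

Flattening nicely; press the rest of the way.

```bash
python3 -m handwheel '[{"delta_pos":[0,0,-0.3],"yaw":0},{"delta_pos":[0,0,-0.3],"yaw":0},{"delta_pos":[0,0,-0.2],"yaw":0},{"delta_pos":[0,0,0],"yaw":0}]'
python3 tl2.py
python3 -m handwheel '[{"delta_pos":[0,0,-0.2],"yaw":0},{"delta_pos":[0,0,-0.1],"yaw":0},{"delta_pos":[0,0,0],"yaw":0}]'
python3 tl2.py
```

```text
clock: 27.6
eef_pos: [451.3, 70.3, 76.4]
tool_rot: [3.138, 0.001, 1.479]
force: [-0.0, -4.8, 5.9]
width: 17.0
gripper_force: 58.3
(np.int64(1054), np.float64(-1.0), np.int64(6), np.int64(6), np.int64(905), np.int64(47), np.int64(156)) lip [461.5 204.4] 10.1 rear 10.6
(np.int64(1054), np.float64(-1.0), np.int64(4), np.int64(6), np.int64(897), np.int64(48), np.int64(159)) lip [461.4 202.4] 10.1 rear 10.6
(np.int64(1051), np.float64(-1.0), np.int64(2), np.int64(6), np.int64(894), np.int64(47), np.int64(162)) lip [461.2 200.4] 10.1 rear 10.6
(np.int64(1045), np.float64(-1.0), np.int64(0), np.int64(6), np.int64(877), np.int64(50), np.int64(162)) lip [461.1 198.4] 10.1 rear 10.6
t 27.6 [451.3  70.3  76.4] [-0.  -4.8  5.9]
clock: 27.95
eef_pos: [451.3, 70.6, 73.4]
tool_rot: [3.138, 0.001, 1.48]
force: [-0.4, -5.2, 8.3]
width: 17.5
gripper_force: 58.3
(np.int64(1111), np.float64(0.0), np.int64(6), np.int64(6), np.int64(954), np.int64(48), np.int64(171)) lip [461.6 206.2] 9.4 rear 8.4
(np.int64(1092), np.float64(0.0), np.int64(4), np.int64(6), np.int64(934), np.int64(44), np.int64(173)) lip [461.5 204.2] 9.4 rear 8.4
(np.int64(1079), np.float64(0.0), np.int64(2), np.int64(6), np.int64(915), np.int64(48), np.int64(177)) lip [461.3 202.2] 9.4 rear 8.4
(np.int64(1065), np.float64(0.0), np.int64(0), np.int64(6), np.int64(899), np.int64(45), np.int64(178)) lip [461.2 200.3] 9.4 rear 8.4
t 27.95 [451.3  70.6  73.4] [-0.4 -5.2  8.3]
```

```bash
python3 -m handwheel '[{"delta_pos":[0,-0.1,0.2],"yaw":0},{"delta_pos":[0,0,0],"yaw":0}]'
python3 -m handwheel '[{"delta_pos":[0,0,0],"yaw":0},{"delta_pos":[0,0,0],"yaw":0},{"delta_pos":[0,0,0],"yaw":0},{"delta_pos":[0,0,0],"yaw":0},{"delta_pos":[0,0,0],"yaw":0},{"delta_pos":[0,0,0],"yaw":0}]' 1
python3 -m handwheel '[{"delta_pos":[0,0,1],"yaw":0},{"delta_pos":[0,0,2],"yaw":0},{"delta_pos":[0,0,3],"yaw":0},{"delta_pos":[0,0,3],"yaw":0},{"delta_pos":[0,0,3],"yaw":0},{"delta_pos":[0,0,1],"yaw":0},{"delta_pos":[0,0,0],"yaw":0}]'
python3 - <<'E'
from h import *
for n in("scene","side"):
    p=get_image(n); 
    for nm,c,im in(("old",np.load(f"pics/{n}1.npz")["c"],np.load(f"pics/{n}1.npz")["im"]),("new",cloud(p),p["color"])):
        h=cv2.cvtColor(im,cv2.COLOR_RGB2HSV).reshape(-1,3).astype(int); c=c.reshape(-1,3)
        b=np.isfinite(c[:,2])&(c[:,0]>380)&(c[:,0]<552)&(c[:,1]>20)&(c[:,1]<230)&(c[:,2]<150)
        w=c[b&(c[:,2]>22)&(c[:,2]<50)&(h[:,2]>=70)&(h[:,1]<90)]; k=c[b&(c[:,2]>55)&(h[:,2]<90)&(c[:,2]<125)]
        bw=w[abs(w[:,0]-470)<13]
        print(n,nm,"walls pct x",np.percentile(w[:,0],[3,97]).round(1),"y",np.percentile(w[:,1],[3,97]).round(1),"back",np.median(bw[:,1]).round(1),len(bw),"handle z95",np.median(k[abs(k[:,2]-95)<8][:,:2],0).round(1),"z med",np.percentile(w[:,2],95).round(1))
E
```

```text
clock: 28.22
eef_pos: [450.4, 71.3, 75.0]
tool_rot: [3.14, -0.0, 1.482]
force: [-0.1, 0.6, -1.9]
width: 17.1
gripper_force: 58.5
clock: 28.72
eef_pos: [449.6, 71.6, 74.3]
tool_rot: [-3.141, -0.0, 1.483]
force: [-0.1, -0.1, 0.1]
width: 85.1
gripper_force: 0.0
clock: 29.3
eef_pos: [451.4, 71.9, 206.9]
tool_rot: [3.136, -0.002, 1.483]
force: [0.7, -0.2, 0.8]
width: 85.1
gripper_force: 0.0
scene old walls pct x [412.5 494. ] y [106.3 174.3] back 108.6 44 handle z95 [455.   65.8] z med 46.7
scene new walls pct x [415.2 497.5] y [ 97.7 166.6] back 100.3 37 handle z95 [456.5  57.5] z med 47.1
side old walls pct x [413.4 495.8] y [ 89.4 175.2] back 108.5 14 handle z95 [454.4  77.8] z med 49.1
side new walls pct x [415.2 498.1] y [ 98.4 166.4] back 101.9 9 handle z95 [455.9  70.2] z med 49.0
```

```bash
python3 -m handwheel '[{"delta_pos":[-0.1,-2,0],"yaw":0},{"delta_pos":[-0.1,-3,0],"yaw":0},{"delta_pos":[-0.1,-3,0],"yaw":0},{"delta_pos":[-0.1,-3.5,0],"yaw":0},{"delta_pos":[-0.1,-3.5,0],"yaw":0},{"delta_pos":[-0.1,-3.5,0],"yaw":0},{"delta_pos":[-0.1,-3,-1],"yaw":0},{"delta_pos":[-0.1,-2.5,-1],"yaw":0},{"delta_pos":[-0.1,-1.2,-1],"yaw":0},{"delta_pos":[0,0,0],"yaw":0}]'
python3 -m handwheel '[{"delta_pos":[0,0,0],"yaw":0},{"delta_pos":[0,0,0],"yaw":0}]'
cat > st.py <<'E'
from wr import *
m=((h[...,0]<8)|(h[...,0]>172))&(h[...,1]>120)
z=p["z_map"]; vv,uu=np.nonzero(m&(z>0)); Q=np.array([world(u,v,84)[0] for u,v in zip(uu,vv)]); 
Q=Q[(np.hypot(Q[:,0]-441,Q[:,1]+180)<60)]; t=Q[Q[:,2]>np.percentile(Q[:,2],95)-4]
c,r=cv2.minEnclosingCircle(t[:,:2].astype(np.float32)); print(T.round(1),"knob top n",len(t),"mean",t.mean(0).round(1),"circ",np.round(c,1),round(r,1))
E
python3 st.py
```

```text
clock: 30.23
eef_pos: [437.8, -183.3, 171.2]
tool_rot: [-3.135, 0.0, 1.477]
force: [0.0, 0.6, -0.4]
width: 85.4
gripper_force: 0.0
clock: 30.4
eef_pos: [440.3, -179.1, 173.6]
tool_rot: [-3.14, -0.001, 1.484]
force: [0.2, 0.1, -0.2]
width: 85.3
gripper_force: 0.0
[ 440.3 -179.1  173.6] knob top n 916 mean [ 439.9 -179.9   83.9] circ [ 419.  -175.5] 34.8
```

```bash
python3 -m handwheel '[{"delta_pos":[0.05,-0.1,-2],"yaw":0},{"delta_pos":[0,0,-2.5],"yaw":0},{"delta_pos":[0,0,-2.5],"yaw":0},{"delta_pos":[0,0,-2],"yaw":0},{"delta_pos":[0,0,-1.5],"yaw":0},{"delta_pos":[0,0,-1],"yaw":0},{"delta_pos":[0,0,-0.5],"yaw":0},{"delta_pos":[0,0,0],"yaw":0},{"delta_pos":[0,0,0],"yaw":0}]'
python3 -m handwheel '[{"delta_pos":[0,0,0],"yaw":0},{"delta_pos":[0,0,0],"yaw":0},{"delta_pos":[0,0,0],"yaw":0},{"delta_pos":[0,0,0],"yaw":0},{"delta_pos":[0,0,0],"yaw":0},{"delta_pos":[0,0,0],"yaw":0},{"delta_pos":[0,0,0],"yaw":0}]' -1
python3 -m handwheel '[{"delta_pos":[0,0,1],"yaw":0},{"delta_pos":[0,0,1],"yaw":0},{"delta_pos":[0,0,2],"yaw":0},{"delta_pos":[0,0,3],"yaw":0},{"delta_pos":[0,0,3],"yaw":0},{"delta_pos":[0,0,3],"yaw":0},{"delta_pos":[0,0,2],"yaw":0},{"delta_pos":[0,0,0.5],"yaw":0},{"delta_pos":[0,0,0],"yaw":0}]'
```

```text
clock: 31.2
eef_pos: [441.6, -181.2, 54.8]
tool_rot: [3.141, 0.0, 1.484]
force: [0.1, 0.3, -0.5]
width: 85.4
gripper_force: 0.0
clock: 31.78
eef_pos: [441.0, -181.6, 54.7]
tool_rot: [3.141, 0.0, 1.483]
force: [-1.4, 0.8, 5.5]
width: 26.2
gripper_force: 58.6
clock: 32.53
eef_pos: [442.0, -181.8, 211.2]
tool_rot: [3.137, 0.001, 1.483]
force: [0.9, 1.1, -1.6]
width: 26.2
gripper_force: 59.4
```

```bash
python3 -m handwheel '[{"delta_pos":[1.5,0.1,0],"yaw":0},{"delta_pos":[2.5,0.15,0],"yaw":0},{"delta_pos":[3,0.2,0],"yaw":0},{"delta_pos":[3,0.2,0],"yaw":0},{"delta_pos":[3,0.2,0],"yaw":0},{"delta_pos":[3,0.2,0],"yaw":0},{"delta_pos":[2.3,0.1,0],"yaw":0},{"delta_pos":[1.3,0.1,0],"yaw":0},{"delta_pos":[0,0,0],"yaw":0},{"delta_pos":[0,0,0],"yaw":0}]'
cat > ck.py <<'E'
from h import *
s=status.read_state(); T=s["eef_pos"]; print(T.round(1),s["force"].round(1),round(s["clock"],2)); E=[]
def circ(r): x=np.linalg.lstsq(np.c_[2*r[:,:2],np.ones(len(r))],(r[:,:2]**2).sum(1),rcond=None)[0]; return x[:2].round(1),round(np.sqrt(x[2]+x[0]**2+x[1]**2),1)
for n in("scene","side"):
    p=get_image(n); c=cloud(p).reshape(-1,3); h=cv2.cvtColor(p["color"],cv2.COLOR_RGB2HSV).reshape(-1,3).astype(int)
    zf=T[2]-45+38; near=np.isfinite(c[:,2])&(np.hypot(c[:,0]-T[0],c[:,1]-T[1])<75)
    f=c[near&(abs(c[:,2]-zf)<7)&(h[:,2]<90)]; R=cv2.minEnclosingCircle(f[:,:2].astype(np.float32)); A=np.c_[f[:,:2]-T[:2],np.ones(len(f))]; g=f[abs(f[:,2]-zf)<4]
    pl=np.linalg.lstsq(np.c_[g[:,:2]-T[:2],np.ones(len(g))],g[:,2],rcond=None)[0]
    print(n,"flange",len(f),np.round(R[0],1),round(R[1],1),"ext x",np.percentile(f[:,0],[2,98]).round(),"y",np.percentile(f[:,1],[2,98]).round(),"plane",pl.round(3))
    r=c[np.isfinite(c[:,2])&(np.hypot(c[:,0]-637,c[:,1]+168)<70)&(c[:,2]>104)&(c[:,2]<119)&(h[:,0]>95)&(h[:,0]<130)&(h[:,1]>60)]
    if len(r)>20: print("rim",len(r),circ(r),np.round(cv2.minEnclosingCircle(r[:,:2].astype(np.float32))[0],1))
E
python3 ck.py
```

```text
clock: 33.37
eef_pos: [635.9, -168.4, 206.8]
tool_rot: [-3.137, -0.001, 1.483]
force: [-1.6, -1.0, -1.2]
width: 26.0
gripper_force: 59.5
[ 635.9 -168.4  206.8] [-1.6 -1.  -1.2] 33.37
scene flange 1331 [ 636.2 -169.9] 53.9 ext x [588. 687.] y [-220. -131.] plane [-1.10000e-02  1.00000e-03  1.99389e+02]
rim 111 (array([ 636.6, -169. ]), np.float64(49.7)) [ 637.1 -169.6]
side flange 619 [ 634.6 -167.4] 56.3 ext x [588. 686.] y [-206. -116.] plane [-1.20000e-02 -1.10000e-02  2.01302e+02]
rim 80 (array([ 638.3, -166.2]), np.float64(48.6)) [ 636.9 -165.9]
```

```bash
python3 -m handwheel '[{"delta_pos":[0.15,0.1,-1],"yaw":0},{"delta_pos":[0,0,-1.5],"yaw":0},{"delta_pos":[0,0,-1.2],"yaw":0},{"delta_pos":[0,0,-1],"yaw":0},{"delta_pos":[0,0,-0.8],"yaw":0},{"delta_pos":[0,0,-0.7],"yaw":0},{"delta_pos":[0,0,-0.5],"yaw":0},{"delta_pos":[0,0,-0.4],"yaw":0},{"delta_pos":[0,0,0],"yaw":0},{"delta_pos":[0,0,0],"yaw":0}]'
python3 ck.py
```

```text
clock: 34.3
eef_pos: [638.8, -168.0, 138.4]
tool_rot: [3.141, 0.0, 1.483]
force: [0.0, -0.5, -1.3]
width: 26.6
gripper_force: 59.5
[ 638.8 -168.   138.4] [ 0.  -0.5 -1.3] 34.3
scene flange 1202 [ 639.1 -170. ] 53.6 ext x [590. 690.] y [-220. -131.] plane [-5.00000e-03  0.00000e+00  1.31036e+02]
rim 81 (array([ 636.1, -168.6]), np.float64(50.1)) [ 648.1 -184.4]
side flange 586 [ 640.2 -166.8] 54.9 ext x [593. 689.] y [-205. -115.] plane [-9.00000e-03 -1.20000e-02  1.32718e+02]
rim 91 (array([ 640.8, -158.9]), np.float64(41.4)) [ 646.3 -142.9]
```

```bash
python3 -m handwheel '[{"delta_pos":[-0.15,0,-0.1],"yaw":0},{"delta_pos":[0,0,-0.2],"yaw":0},{"delta_pos":[0,0,-0.2],"yaw":0},{"delta_pos":[0,0,-0.2],"yaw":0},{"delta_pos":[0,0,-0.1],"yaw":0},{"delta_pos":[0,0,-0.1],"yaw":0},{"delta_pos":[0,0,0],"yaw":0}]'
python3 -m handwheel '[{"delta_pos":[0,0,-0.1],"yaw":0},{"delta_pos":[0,0,0],"yaw":0}]'
python3 -m handwheel '[{"delta_pos":[0,0,-0.1],"yaw":0},{"delta_pos":[0,0,0],"yaw":0}]'
python3 -m handwheel '[{"delta_pos":[0,0,-0.1],"yaw":0},{"delta_pos":[0,0,0],"yaw":0}]'
```

```text
clock: 34.98
eef_pos: [637.0, -167.9, 129.0]
tool_rot: [-3.141, -0.0, 1.483]
force: [-0.3, -0.1, -1.6]
width: 26.2
gripper_force: 59.5
clock: 35.15
eef_pos: [637.1, -168.0, 128.2]
tool_rot: [-3.141, -0.0, 1.483]
force: [0.3, 0.1, -1.6]
width: 26.7
gripper_force: 59.5
clock: 35.32
eef_pos: [637.1, -167.9, 127.2]
tool_rot: [-3.141, -0.0, 1.483]
force: [-0.2, -0.7, -1.6]
width: 26.5
gripper_force: 59.5
clock: 35.48
eef_pos: [637.1, -168.0, 126.9]
tool_rot: [3.141, -0.0, 1.483]
force: [-1.9, -0.1, 2.9]
width: 26.2
gripper_force: 59.8
```

```bash
python3 -m handwheel '[{"delta_pos":[0,0,-0.05],"yaw":0},{"delta_pos":[0,0,0],"yaw":0}]'
python3 -m handwheel '[{"delta_pos":[0,0,0],"yaw":0},{"delta_pos":[0,0,0],"yaw":0},{"delta_pos":[0,0,0],"yaw":0},{"delta_pos":[0,0,0],"yaw":0},{"delta_pos":[0,0,0],"yaw":0},{"delta_pos":[0,0,0],"yaw":0}]' 1
python3 -m handwheel '[{"delta_pos":[0,0,1],"yaw":0},{"delta_pos":[0,0,2],"yaw":0},{"delta_pos":[0,0,3],"yaw":0},{"delta_pos":[0,0,3],"yaw":0},{"delta_pos":[0,0,3],"yaw":0},{"delta_pos":[0,0,1],"yaw":0},{"delta_pos":[0,0,0],"yaw":0},{"delta_pos":[0,0,0],"yaw":0}]'
python3 - <<'E'
from h import *
for n in("scene","side"):
    p=get_image(n); c=cloud(p); h=cv2.cvtColor(p["color"],cv2.COLOR_RGB2HSV).astype(int)
    g=c[(h[...,2]<90)&(np.hypot(c[...,0]-637,c[...,1]+168)<60)&(c[...,2]>105)&(c[...,2]<135)]
    pl=np.linalg.lstsq(np.c_[g[:,:2]-[637,-168],np.ones(len(g))],g[:,2],rcond=None)[0]; print(n,"flange",len(g),np.round(cv2.minEnclosingCircle(g[:,:2].astype(np.float32)),1) if 0 else [np.round(x,1) for x in cv2.minEnclosingCircle(g[:,:2].astype(np.float32))],"plane",pl.round(3))
    m=((h[...,0]<20)&(h[...,1]>60)&(h[...,2]>45)).astype(np.uint8); N,L,S,_=cv2.connectedComponentsWithStats(m)
    for i in range(1,N):
        w=np.nanmedian(c[L==i],0)
        if S[i,4]>5 and 350<w[0]<800 and abs(w[1])<500: print(S[i].tolist(),w.round())
E
```

```text
clock: 35.65
eef_pos: [637.1, -168.0, 126.8]
tool_rot: [3.141, -0.0, 1.483]
force: [-3.6, 0.2, 6.3]
width: 26.7
gripper_force: 60.4
clock: 36.15
eef_pos: [637.1, -168.0, 125.7]
tool_rot: [-3.142, -0.0, 1.483]
force: [0.9, -0.5, 0.2]
width: 85.4
gripper_force: 0.0
clock: 36.82
eef_pos: [637.0, -167.9, 256.0]
tool_rot: [3.141, -0.0, 1.483]
force: [0.0, -0.6, -0.7]
width: 85.6
gripper_force: 0.0
scene flange 1609 [array([ 637.5, -169.2]), np.float64(54.1)] plane [-9.00000e-03  1.20000e-02  1.19443e+02]
[388, 144, 8, 9, 51] [615. 275.  24.]
[398, 149, 8, 9, 47] [647. 274.  25.]
[285, 223, 14, 21, 165] [ 641. -174.  153.]
[274, 259, 10, 7, 26] [ 633. -218.   89.]
[301, 260, 10, 8, 58] [ 683. -181.   83.]
[284, 270, 9, 9, 62] [ 659. -212.   57.]
side flange 753 [array([ 638.3, -167.2]), np.float64(54.8)] plane [-1.40000e-02 -5.10000e-02  1.20686e+02]
[256, 145, 10, 16, 94] [ 640. -158.  146.]
[254, 176, 6, 5, 15] [ 669. -131.   90.]
[267, 176, 4, 3, 11] [ 641. -118.   90.]
[255, 186, 4, 6, 16] [ 674. -135.   52.]
[268, 187, 6, 5, 18] [ 638. -119.   47.]
[359, 294, 7, 4, 17] [616. 280.  29.]
[346, 300, 7, 5, 22] [648. 279.  29.]
```

```bash
python3 -c "
from cell import ctrl; print(ctrl.finish_job())"
```

```text
the job is handed in; nothing more can be done
None
```

The job is handed in at about 37 s: four valve bodies are in the jar and two are still in the bin, the scoop stands flat on its rest about 8 mm from where it started, and the stopper was put in last and measures level and fully home.

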